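# Put the drum sander's sleeves and flanges back in store

### The job

Clear the wood offcut out of the plywood tray into the blue bin and put the sander's parts away: push each brown sleeve fully down onto the steel post of its own width, and pack all the dark metal flanges into the tray as one tight straight row, standing alternately hub up and hub down, each kept the way up it stands now, so that each disc tucks in beside its neighbours' hubs. Some sleeves or flanges may be missing, and leave the other things on the bench where they are.

Things in the scene. Friction and masses are not known exactly. Their poses are not given: they have to be found in the camera images.
- tray_in (a point): Shallow plywood tray, fixed to the table (it may stand at a small yaw): outer 86 x 246 mm, 16 mm high, walls and floor 5 mm thick, so inside 76 x 236 mm and 11 mm deep. This point is the centre of its inner floor (5 mm above the table); its y axis runs along the tray's length, x across it, z up. In a packed row along it the hub-down flanges' discs lie above the discs of their hub-up neighbours and overlap them, so axes may be as close as 49 mm.
- offcut_mid (a point): Loose plain brown wood offcut, a block 36 x 120 mm, 45 mm high, 130 g, that lies along the tray inside it at the start. Point: its centre; y along its length, z up.
- bin_in (a point): Blue plastic open bin for waste, fixed on the table at the robot's right: outer 180 mm (its x) by 130 mm (its y), 70 mm high, walls and floor 4 mm. Point: centre of its inner floor, z up.
- flange1_mid (a point): Loose dark grey metal hat-shaped flange, round about z, 60 mm high in all, about 240 g: a 64 mm diameter disc 14 mm thick and a 34 mm diameter solid hub 46 mm long. This one stands with its hub UP (disc on the table, hub above it). Point: on its axis, half-way up (30 mm above its underside); z up.
- flange2_mid (a point): Loose dark grey metal hat-shaped flange, round about z, 60 mm high in all, about 240 g: a 64 mm diameter disc 14 mm thick and a 34 mm diameter solid hub 46 mm long. This one stands with its hub UP (disc on the table, hub above it). Point: on its axis, half-way up (30 mm above its underside); z up. May be absent (None from the start).
- flange3_mid (a point): Loose dark grey metal hat-shaped flange, round about z, 60 mm high in all, about 240 g: a 64 mm diameter disc 14 mm thick and a 34 mm diameter solid hub 46 mm long. This one stands with its hub DOWN (standing on the end of its hub, disc at the top). Point: on its axis, half-way up (30 mm above its underside); z up.
- flange4_mid (a point): Loose dark grey metal hat-shaped flange, round about z, 60 mm high in all, about 240 g: a 64 mm diameter disc 14 mm thick and a 34 mm diameter solid hub 46 mm long. This one stands with its hub DOWN (standing on the end of its hub, disc at the top). Point: on its axis, half-way up (30 mm above its underside); z up. May be absent (None from the start).
- sleeve_l_mid (a point): The widest loose rigid brown sanding sleeve, a straight tube standing upright: outer diameter 62 mm, bore 50 mm, 80 mm long, about 120 g. Point: its centre, on its axis half-way up; z along its axis. May be absent (None from the start).
- post_l_seat (a point): The widest steel storage post, for the widest sleeve: 46 mm diameter, upright, on an 80 x 80 x 12 mm plywood foot fixed to the table. Point: on its axis at the top face of the foot (12 mm above the table), where a sleeve's lower end rests when home; the post rises 60 mm above this point, its last 10 mm tapering to 32 mm diameter. z up. Three posts of different width stand in a row at the robot's left, 110 mm apart, in any order.
- sleeve_m_mid (a point): The middle loose rigid brown sanding sleeve, a straight tube standing upright: outer diameter 50 mm, bore 38 mm, 80 mm long, about 120 g. Point: its centre, on its axis half-way up; z along its axis. May be absent (None from the start).
- post_m_seat (a point): The middle steel storage post, for the middle sleeve: 34 mm diameter, upright, on an 80 x 80 x 12 mm plywood foot fixed to the table. Point: on its axis at the top face of the foot (12 mm above the table), where a sleeve's lower end rests when home; the post rises 60 mm above this point, its last 10 mm tapering to 20 mm diameter. z up. Three posts of different width stand in a row at the robot's left, 110 mm apart, in any order.
- sleeve_s_mid (a point): The narrowest loose rigid brown sanding sleeve, a straight tube standing upright: outer diameter 38 mm, bore 26 mm, 80 mm long, about 120 g. Point: its centre, on its axis half-way up; z along its axis. May be absent (None from the start).
- post_s_seat (a point): The narrowest steel storage post, for the narrowest sleeve: 22 mm diameter, upright, on an 80 x 80 x 12 mm plywood foot fixed to the table. Point: on its axis at the top face of the foot (12 mm above the table), where a sleeve's lower end rests when home; the post rises 60 mm above this point, its last 10 mm tapering to 8 mm diameter. z up. Three posts of different width stand in a row at the robot's left, 110 mm apart, in any order.
- driver: Bystander: red-handled screwdriver lying on the table. Origin on its underside; z up.
- tape: Bystander: black tape measure, 65 x 35 x 60 mm, standing. Origin: centre of its underside; z up.
- glue: Bystander: white glue bottle, 56 mm diameter, 160 mm high. Origin: centre of its underside; z up.
- screwpot: Bystander: open steel pot, 70 mm diameter, 60 mm high. Origin: centre of its underside; z up.

How it is judged:
By the outcome, as a careful person would: the job done as asked, in the order asked, and still so for the second after the job is handed in, with the robot touching nothing.
Of flange2, flange4 only 1 to 2 are there at a start; the rules pass over those that are not, and their reading is None.
Of sleeve_l, sleeve_m, sleeve_s only 2 to 3 are there at a start; the rules pass over those that are not, and their reading is None.
At some moment in a run one of flange1, flange2, sleeve_l may be knocked a few centimetres aside while the robot is not near it.
It also fails if it takes over 210 s, if anything falls off the work surface, if the arm or the gripper's body presses on something with over 40 N, if the wrist force passes 120 N, or if a joint passes its speed limit or range.

### The arm

A 6-joint arm with a two-finger parallel gripper is mounted at the origin on the work surface. World frame = base frame: x ahead of the robot, y to its left, z up, the work surface at z = 0. Lengths are in m, angles in rad, forces in N, time in s.
With the tool pointing down it reaches from about 0.3 to 0.875 m from the base axis. Payload 6.4 kg.
Tool frame: the origin (TCP) lies at the very end of the fingers, on their centre line; the grasp point (between the pads) lies ctrl.grip_point_offset behind it (ctrl.grip_point_offset is the distance from the TCP to the grasp point, in m); z points along the fingers, x is the direction in which the jaws open and shut, and the axes are right-handed (so a half turn about z gives the same grasp; the last joint's range is limited). The gripper opens to 85 mm and grips with 20 to 120 N. Pads are 22 mm wide; open, the fingers measure 114 mm over their backs; the gripper's body (76 mm by 85 mm) begins 54 mm behind the grasp point. The pads swing forward as they close: fully open they stand 13 mm farther back than shut.
Start: joints at [-1.421, 0.181, 1.607, -0, 1.354, -0.206], TCP at [0.2, -0.539, 0.231] pointing down, gripper open.
Joint ranges: [-2.99, 2.99], [-0.89, 2.07], [0.3, 2.58], [-1.14, 4.28], [0, 2.63], [-3.12, 3.12]. Speed limits (rad/s): [2.57, 2.57, 3.01, 3.14, 3.14, 3.14].

### API

Orientations are given as a unit quaternion [w, x, y, z].
In Python, from bench import get_obs, viewer, workorder, ctrl gives the robot as it stands. The module is installed in compiled form; this text tells all that it offers.
- The arm moves only by the tool move_arm, never from a script. Its argument "increments" is a list of rows, each an object of numbers: "tx", "ty", "tz": the shift along the tool's x, y, z in m; "turn": the turn about the tool's z in degrees. A call has 1 to 20 rows; each row is the pose to reach, as a shift and turn from the pose commanded when the call began, along the tool's axes at that moment; what a row does not reach only later rows make up. A row lasts 1/12 s, in which the tool goes at most 41.7 mm and 7.16 degrees, less where a joint would pass 70% of its speed; a pose out of reach is approached as far as the arm can. A call with a gripper value outside its range is refused whole. "gripper" is the opening, from 0 (shut) to 1 (fully open), set as the call begins (left out, the last holds). The fingers move at their own pace and stop on an object; the grip force is fixed at half the most. Time passes only in rows, so rows that repeat a pose let the fingers close. It gives the time, the measured TCP pose, the force and the opening at its end, in the units of the state.
- get_obs(): the state, without advancing time (a new reading comes with each control period).
- viewer.camera(name): name is "scene" or "top" or "wrist"; returns (picture, depth): 384x512x3 uint8, red, green, blue; 384x512 float32, m along the optical axis (not along the pixel's ray), 0 where there is no reading.
- viewer.get_calibration(name): a dict with "intrinsics" (3x3 intrinsics, pixels), "origin" and "attitude" of the camera in the world. Camera axes: x right, y up, looking along -z (the intrinsics and any distortion apply to the point x, -y, -z); pixel columns grow to the right and rows downward; lengths in m; the calibration is good to about 2 mm. A picture is of the moment at which its call begins: read the wrist's pose just before it. get_calibration takes no time and is no camera call; for the wrist camera it gives the pose at the moment of the call.
- workorder.hand_in(): hands the job in, once; it reports no verdict.
The state is a dict: "time_s": time; "q": joint angles; "dq": joint speeds; "joint_efforts": joint torques, N m; "eef_pos": TCP position; "eef_rot": TCP orientation; "wrist_force": force on the tool from outside, world axes, zero at the start; "torque": the same for the moment, N m; "opening": opening from 0.0 (shut) to 1.0 (fully open).
Only numpy, scipy, OpenCV 4.12 (cv2) and the standard library are available. Lean on these libraries where they do the work, as an engineer would, in place of code of your own. Each camera call takes 0.05 s, during which the arm holds its last target.

## Working session

There is one attempt and no reset: what is moved stays moved. The work goes in short steps, Python scripts to look and compute and a tool call to move; the robot and the scene stay as the last step left them, time stands still between calls to the robot, and variables do not carry over. Pictures are saved under pics/ and viewed, and the job is handed in when it is done.

Besides the shell and the picture viewer there is one more tool, called after "Call:" in YAML: its name, and indented under it one key for each argument. move_arm: Moves the arm, as the interface text tells. Its arguments: {"type":"object","properties":{"increments":{"type":"array"},"gripper":{"type":"number"}},"required":["increments"]}

```bash
mkdir -p pics; ls
cat > h.py <<'E'
import numpy as np, cv2
from bench import get_obs, viewer, workorder, ctrl
def snap(name,tag):
    p,d=viewer.camera(name); c=viewer.get_calibration(name)
    cv2.imwrite(f'pics/{tag}.png',p[:,:,::-1]); np.savez(f'pics/{tag}.npz',p=p,d=d,K=c['intrinsics'],o=c['origin'],a=np.array(c['attitude']))
    return p,d,c
E
python3 - <<'E'
from h import *
o=get_obs(); print(o['time_s'],o['eef_pos'],o['eef_rot'],o['opening'],ctrl.grip_point_offset)
for n in('scene','top','wrist'):
    p,d,c=snap(n,n+'0'); print(n,c, d.min(),d.max())
E
```

```text
pics
0.0 [ 0.20022319 -0.53840163  0.23035092] [-6.85521333e-04  8.21067510e-01 -5.70830347e-01 -6.23333492e-04] 0.9964974579128454 0.0187
scene {'intrinsics': array([[442.03589505,   0.        , 264.74139872],
       [  0.        , 442.03589505, 189.87431741],
       [  0.        ,   0.        ,   1.        ]]), 'origin': array([ 1.35401444, -0.66556752,  1.06423983]), 'attitude': array([0.83399591, 0.34898486, 0.16564256, 0.39398343])} 0.0 3.9998016
top {'intrinsics': array([[350.18454947,   0.        , 253.04478057],
       [  0.        , 350.18454947, 196.52810941],
       [  0.        ,   0.        ,   1.        ]]), 'origin': array([ 0.42744366, -0.04251636,  1.08406576]), 'attitude': array([ 0.71254154,  0.04191283, -0.03547629, -0.69947788])} 0.0 1.9733194
wrist {'intrinsics': array([[310.73454411,   0.        , 254.7280177 ],
       [  0.        , 310.73454411, 187.25278721],
       [  0.        ,   0.        ,   1.        ]]), 'origin': array([ 0.26075215, -0.51488722,  0.37334931]), 'attitude': array([ 0.81425847, -0.10674659,  0.07542043, -0.56559709])} 0.0 0.4679686
```

View pics/top0.png

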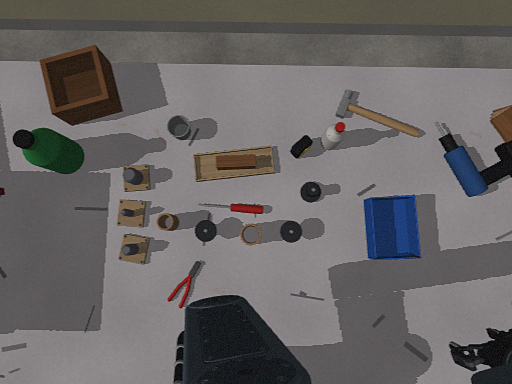

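View pics/scene0.png

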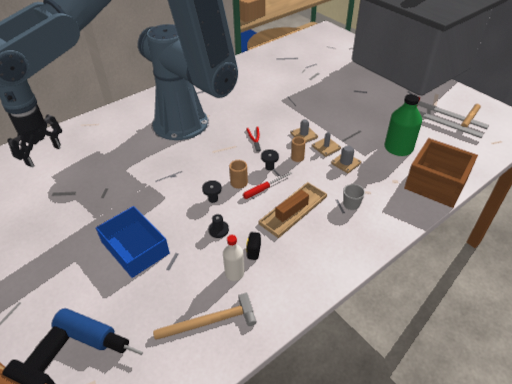

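Top view: tray about (235,164) with the offcut, hub-up flange (311,190), hub-down flanges (205,230) and (291,231), sleeves (250,234) and (168,222), posts around (135,177), (131,211) and (134,247), bin (392,228). So flange2 and one sleeve look absent. Next I measure.

```bash
cat >> h.py <<'E'
from scipy.spatial.transform import Rotation as R
def cloud(tag):
    z=np.load(f'pics/{tag}.npz'); d=z['d']; K=z['K']; q=z['a']
    Rm=R.from_quat([q[1],q[2],q[3],q[0]]).as_matrix()
    v,u=np.mgrid[0:384,0:512]
    P=np.stack([(u-K[0,2])/K[0,0]*d,-(v-K[1,2])/K[1,1]*d,-d],-1)@Rm.T+z['o']
    P[d==0]=np.nan
    return z['p'],P
def px(pt,tag):
    z=np.load(f'pics/{tag}.npz'); K=z['K']; q=z['a']
    Rm=R.from_quat([q[1],q[2],q[3],q[0]]).as_matrix()
    c=(np.array(pt)-z['o'])@Rm
    return K[0,0]*c[0]/-c[2]+K[0,2], K[1,2]+K[1,1]*c[1]/c[2]
E
python3 - <<'E'
from h import *
for t in ('top0','scene0'):
    p,P=cloud(t)
    m=(np.nan_to_num(P[...,2])>.004)&(P[...,0]>.15)&(P[...,0]<.85)&(abs(P[...,1])<.6)&(P[...,2]<.2)
    n,l,st,ce=cv2.connectedComponentsWithStats(m.astype(np.uint8))
    print(t, 'table z', np.nanmedian(P[200:300,100:400,2]))
    for i in range(1,n):
        if st[i,4]<40: continue
        Q=P[l==i]; zt=np.percentile(Q[:,2],97); T=Q[Q[:,2]>zt-.008]
        r=cv2.minEnclosingCircle(T[:,:2].astype(np.float32))
        print(st[i,:2]+st[i,2:4]//2,st[i,4],'ztop %.3f'%zt,'box',Q[:,:2].min(0).round(3),Q[:,:2].max(0).round(3),'top c',np.round(r[0],3),'R%.3f'%r[1], p[l==i].mean(0).astype(int))
E
```

```text
top0 table z 0.00041332242387870366
[ 84 105] 1732 ztop 0.112 box [0.765 0.391] [0.85  0.576] top c [0.83  0.484] R0.094 [55 38 25]
[377 119] 793 ztop 0.029 box [ 0.744 -0.545] [ 0.85  -0.287] top c [ 0.784 -0.415] R0.130 [111  93  72]
[179 127] 434 ztop 0.062 box [0.717 0.164] [0.785 0.232] top c [0.751 0.198] R0.036 [64 64 64]
[333 136] 487 ztop 0.162 box [ 0.697 -0.294] [ 0.749 -0.239] top c [ 0.725 -0.267] R0.013 [120 102  98]
[ 54 151] 1923 ztop 0.187 box [0.606 0.501] [0.735 0.599] top c [0.661 0.554] R0.027 [21 53 29]
[302 145] 307 ztop 0.063 box [ 0.669 -0.217] [ 0.751 -0.145] top c [ 0.7   -0.177] R0.033 [30 29 26]
[234 164] 1822 ztop 0.052 box [ 0.592 -0.095] [0.705 0.155] top c [0.649 0.023] R0.061 [100  79  58]
[137 178] 680 ztop 0.073 box [0.555 0.289] [0.642 0.379] top c [0.597 0.332] R0.022 [82 73 63]
[311 192] 336 ztop 0.062 box [ 0.534 -0.242] [ 0.594 -0.178] top c [ 0.564 -0.208] R0.017 [35 35 38]
[392 227] 2382 ztop 0.071 box [ 0.365 -0.542] [ 0.563 -0.373] top c [ 0.458 -0.443] R0.109 [ 26  53 104]
[131 213] 681 ztop 0.067 box [0.448 0.301] [0.528 0.384] top c [0.
[... 1553 characters left out ...]
 ztop 0.053 box [ 0.584 -0.095] [0.708 0.169] top c [0.649 0.024] R0.062 [138 104  74]
[355 197] 453 ztop 0.062 box [0.716 0.163] [0.787 0.291] top c [0.751 0.2  ] R0.037 [103 101  99]
[132 241] 2450 ztop 0.071 box [ 0.294 -0.513] [ 0.555 -0.349] top c [ 0.46  -0.442] R0.110 [ 25  59 120]
[219 226] 354 ztop 0.063 box [ 0.531 -0.241] [ 0.596 -0.172] top c [ 0.566 -0.208] R0.018 [48 47 49]
[253 245] 358 ztop 0.063 box [ 0.633 -0.208] [ 0.734 -0.129] top c [ 0.703 -0.177] R0.032 [40 37 36]
[233 257] 743 ztop 0.161 box [ 0.617 -0.294] [ 0.755 -0.181] top c [ 0.726 -0.266] R0.015 [161 138 131]
[202 315] 1076 ztop 0.028 box [ 0.746 -0.545] [ 0.85  -0.286] top c [ 0.786 -0.415] R0.132 [163 132  99]
```

Run:
```python
from h import *
im=cv2.imread('pics/top0.png')[130:280,90:440]
cv2.imwrite('pics/top0c.png',cv2.resize(im,None,fx=2.28,fy=2.28,interpolation=cv2.INTER_CUBIC))
```

```text
(no output)
```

View pics/top0c.png

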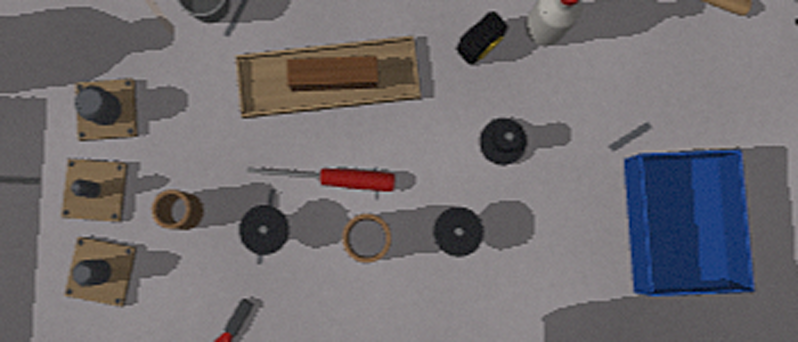

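```bash
cat >> h.py <<'E'
def state():
    o=get_obs(); q=o['eef_rot']; Rm=R.from_quat([q[1],q[2],q[3],q[0]]).as_matrix()
    return o,np.array(o['eef_pos']),Rm
def rows(x,y,z,jaw=None):
    "increments to world TCP x,y,z with jaw axis at world angle jaw deg (mod 180)"
    o,p,Rm=state()
    yaw=np.degrees(np.arctan2(Rm[1,0],Rm[0,0]))
    t=0 if jaw is None else -((jaw-yaw+90)%180-90)
    d=Rm.T@(np.array([x,y,z])-p)
    print('t%.1f pos'%o['time_s'],p.round(4),'yaw %.1f'%yaw,'tilt',Rm[:2,2].round(4),'q1 %.2f q6 %.2f'%(o['q'][0],o['q'][5]),'op %.3f'%o['opening'],'F',np.round(o['wrist_force'],1))
    print('  -> tx %.4f ty %.4f tz %.4f turn %.1f (or %.1f)'%(*d,t,t-180*np.sign(t or 1)),'dist %.3f'%np.linalg.norm(d))
E
python3 - <<'E'
from h import *
for t in ('top0','scene0'):
    p,P=cloud(t)
    z=np.nan_to_num(P[...,2]);x=P[...,0];y=P[...,1]
    def box(m): 
        Q=P[m][:,:2].astype(np.float32); r=cv2.minAreaRect(Q*1000); return np.round(r[0],1),np.round(r[1],1),round(r[2],1),len(Q)
    tr=(x>.57)&(x<.73)&(y>-.11)&(y<.17)
    print(t,'tray rim',box(tr&(z>.0125)&(z<.02)),'offcut',box(tr&(z>.047)))
    for nm,cx,cy,lo,hi,rr in(('postL',.597,.332,.062,.08,.03),('postS',.487,.342,.062,.08,.02),('postM',.379,.328,.062,.08,.025),('slL',.43,-.028,.076,.09,.036),('slM',.462,.219,.076,.09,.03),('f1',.565,-.208,.055,.07,.04),('f3',.438,.104,.055,.07,.04),('f4',.441,-.145,.055,.07,.04)):
        m=(np.hypot(x-cx,y-cy)<rr)&(z>lo)&(z<hi); Q=P[m]
        ext=(Q[:,:2].min(0)+Q[:,:2].max(0))/2
        print(nm,len(Q),'mean',Q.mean(0).round(4),'extmid',ext.round(4),'size',np.ptp(Q[:,:2],axis=0).round(3))
    for nm,cx,cy in(('footL',.597,.332),('footS',.487,.342),('footM',.379,.328)):
        m=(abs(x-cx)<.053)&(abs(y-cy)<.06)&(z>.008)&(z<.016); print(nm,box(m))
    m=(x>.34)&(x<.58)&(y>-.56)&(y<-.35)&(z>.064)&(z<.08); print('bin',box(m))
rows(.649,.023,.2,4)
E
```

```text
top0 tray rim (array([648.9,  30.3]), array([ 86.8, 245.4]), 7.4, 337) offcut (array([649. ,  22.8]), array([ 36.8, 118.4]), 3.3, 432)
postL 173 mean [0.5969 0.3308 0.0695] extmid [0.597  0.3324] size [0.043 0.042]
postS 35 mean [0.488  0.3415 0.068 ] extmid [0.4872 0.3418] size [0.018 0.017]
postM 99 mean [0.3794 0.3271 0.0683] extmid [0.3788 0.3281] size [0.032 0.033]
slL 128 mean [ 0.4303 -0.0283  0.0796] extmid [ 0.4303 -0.0285] size [0.057 0.057]
slM 98 mean [0.462  0.2188 0.0796] extmid [0.4626 0.2189] size [0.046 0.047]
f1 101 mean [ 0.5638 -0.2086  0.0599] extmid [ 0.5643 -0.2086] size [0.033 0.03 ]
f3 374 mean [0.4381 0.1046 0.0598] extmid [0.438  0.1047] size [0.061 0.062]
f4 368 mean [ 0.4408 -0.1449  0.0598] extmid [ 0.4398 -0.146 ] size [0.061 0.062]
footL (array([598.2, 332.7]), array([80.2, 80.2]), 5.3, 367)
footS (array([488. , 342.6]), array([80.6, 79.7]), 87.1, 569)
footM (array([379.3, 328. ]), array([80.4, 79.9]), 80.5, 507)
bin (array([ 458. , -443.7]), array([180. , 131.7]), 3.7, 382)
scene0 tray rim (array([648.8,  33.1]), array([ 88.8, 250.6]), 8.3, 303) offcu
[... 426 characters left out ...]
2 0.2195] size [0.048 0.052]
f1 79 mean [ 0.566  -0.2081  0.0602] extmid [ 0.5654 -0.2073] size [0.035 0.033]
f3 184 mean [0.4394 0.1045 0.0605] extmid [0.4367 0.1066] size [0.068 0.069]
f4 221 mean [ 0.4424 -0.1446  0.0601] extmid [ 0.4418 -0.1433] size [0.067 0.063]
footL (array([598.3, 333.9]), array([84.8, 84.2]), 3.5, 185)
footS (array([486.9, 341.7]), array([84. , 86.6]), 89.9, 231)
footM (array([379.2, 328.2]), array([84.5, 85.2]), 76.6, 144)
bin (array([ 458.9, -443.2]), array([186.2, 130.2]), 4.0, 354)
t0.1 pos [ 0.2003 -0.5386  0.2306] yaw -69.6 tilt [-0.0002  0.0013] q1 -1.42 q6 -0.21 op 1.000 F [ 0.5 -0.6 -0.1]
  -> tx -0.3701 ty -0.6162 tz 0.0312 turn -73.6 (or 106.4) dist 0.719
```

Call:
move_arm:
  increments:
    - {"tx": -0.37,"ty": -0.616,"tz": 0.03,"turn": -73.6}
    - {"tx": -0.37,"ty": -0.616,"tz": 0.03,"turn": -73.6}
    - {"tx": -0.37,"ty": -0.616,"tz": 0.03,"turn": -73.6}
    - {"tx": -0.37,"ty": -0.616,"tz": 0.03,"turn": -73.6}
    - {"tx": -0.37,"ty": -0.616,"tz": 0.03,"turn": -73.6}
    - {"tx": -0.37,"ty": -0.616,"tz": 0.03,"turn": -73.6}
    - {"tx": -0.37,"ty": -0.616,"tz": 0.03,"turn": -73.6}
    - {"tx": -0.37,"ty": -0.616,"tz": 0.03,"turn": -73.6}
    - {"tx": -0.37,"ty": -0.616,"tz": 0.03,"turn": -73.6}
    - {"tx": -0.37,"ty": -0.616,"tz": 0.03,"turn": -73.6}
    - {"tx": -0.37,"ty": -0.616,"tz": 0.03,"turn": -73.6}
    - {"tx": -0.37,"ty": -0.616,"tz": 0.03,"turn": -73.6}
    - {"tx": -0.37,"ty": -0.616,"tz": 0.03,"turn": -73.6}
    - {"tx": -0.37,"ty": -0.616,"tz": 0.03,"turn": -73.6}
    - {"tx": -0.37,"ty": -0.616,"tz": 0.03,"turn": -73.6}
    - {"tx": -0.37,"ty": -0.616,"tz": 0.03,"turn": -73.6}
    - {"tx": -0.37,"ty": -0.616,"tz": 0.03,"turn": -73.6}
    - {"tx": -0.37,"ty": -0.616,"tz": 0.03,"turn": -73.6}
    - {"tx": -0.37,"ty": -0.616,"tz": 0.03,"turn": -73.6}
    - {"tx": -0.37,"ty": -0.616,"tz": 0.03,"turn": -73.6}
  gripper: 0.75

```text
time_s: 1.82
eef_pos: [0.6483, 0.0227, 0.2005]
eef_rot: [0.0, 0.999, 0.036, -0.001]
wrist_force: [-0.2, -0.4, 0.5]
opening: 0.748
```

Run:
```python
from h import *
rows(.649,.023,.022,6)
snap('wrist','w1')
p,P=cloud('w1'); z=np.nan_to_num(P[...,2]);x=P[...,0];y=P[...,1]
def box(m): 
    Q=P[m][:,:2].astype(np.float32); r=cv2.minAreaRect(Q*1000); return np.round(r[0],1),np.round(r[1],1),round(r[2],1),len(Q)
tr=(x>.57)&(x<.73)&(y>-.11)&(y<.17)
print('tray',box(tr&(z>.0125)&(z<.02)),'off',box(tr&(z>.045)&(z<.06)))
```

```text
t1.8 pos [0.6483 0.0227 0.2005] yaw 4.1 tilt [-0.0017 -0.0003] q1 -0.15 q6 -0.22 op 0.748 F [-0.2 -0.4  0.5]
  -> tx 0.0010 ty -0.0003 tz 0.1784 turn -1.9 (or 178.1) dist 0.178
tray (array([646.6,  32.9]), array([ 86.2, 246.1]), 7.5, 3051) off (array([647.,  25.]), array([ 35.9, 119.5]), 3.8, 4472)
```

View pics/w1.png

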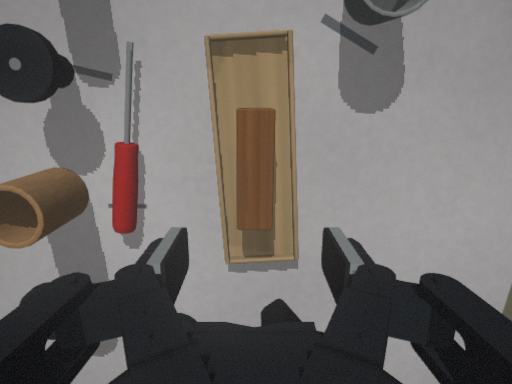

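The wrist view shows the tray spanning about (208,35)–(297,262) with the offcut at (255,168), clear of the fingers. The wrist and top cameras agree to about 2 mm. I'll descend and grip.

Call:
move_arm:
  increments:
    - {"tx": 0,"ty": -0.001,"tz": 0.04}
    - {"tx": 0,"ty": -0.001,"tz": 0.08}
    - {"tx": 0,"ty": -0.001,"tz": 0.12}
    - {"tx": 0,"ty": -0.001,"tz": 0.15}
    - {"tx": 0,"ty": -0.001,"tz": 0.17}
    - {"tx": 0,"ty": -0.001,"tz": 0.177}
    - {"tx": 0,"ty": -0.001,"tz": 0.177}
    - {"tx": 0,"ty": -0.001,"tz": 0.177}

```text
validation failed for argument at $.in...
```

Call:
move_arm:
  increments:
    - {"tz": 0}
    - {"tz": 0}
    - {"tz": 0}
    - {"tz": 0}
    - {"tz": 0}
    - {"tz": 0}
    - {"tz": 0}
    - {"tz": 0}
  gripper: 0.25

```text
validation failed for argument at $.in...
```

Call:
move_arm:
  increments:
    - {"tz": -0.02}
    - {"tz": -0.06}
    - {"tz": -0.1}
    - {"tz": -0.14}
    - {"tz": -0.16}
    - {"tz": -0.16}

```text
validation failed for argument at $.in...
```

Run:
```python
from h import *
rows(.458,-.443,.18,93.7)
snap('wrist','w2'); snap('scene','s2')
```

```text
t1.9 pos [0.6481 0.0218 0.2008] yaw 4.0 tilt [-0.0014 -0.0004] q1 -0.15 q6 -0.22 op 0.748 F [ 0.2 -1.  -0. ]
  -> tx -0.2219 ty 0.4504 tz 0.0212 turn -89.7 (or 90.3) dist 0.503
```

View pics/w2.png

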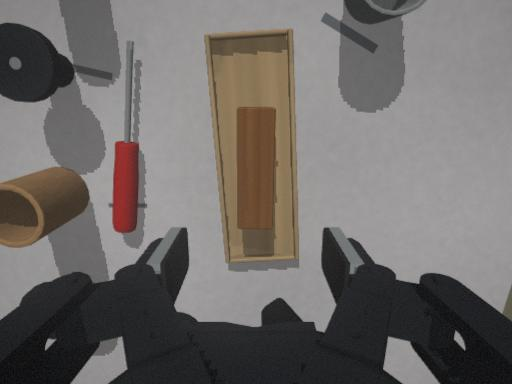

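All moves were refused, so each row probably needs all four keys.

Call:
move_arm:
  increments:
    - {"tx": 0,"ty": -0.001,"tz": 0.04,"turn": 0}
    - {"tx": 0,"ty": -0.001,"tz": 0.08,"turn": 0}
    - {"tx": 0,"ty": -0.001,"tz": 0.12,"turn": 0}
    - {"tx": 0,"ty": -0.001,"tz": 0.15,"turn": 0}
    - {"tx": 0,"ty": -0.001,"tz": 0.17,"turn": 0}
    - {"tx": 0,"ty": -0.001,"tz": 0.177,"turn": 0}
    - {"tx": 0,"ty": -0.001,"tz": 0.177,"turn": 0}
    - {"tx": 0,"ty": -0.001,"tz": 0.177,"turn": 0}

```text
time_s: 2.63
eef_pos: [0.6494, 0.0224, 0.0255]
eef_rot: [0.0, 0.999, 0.034, 0.001]
wrist_force: [-0.4, -0.2, 0.1]
opening: 0.753
```

Call:
move_arm:
  increments:
    - {"tx": 0,"ty": 0,"tz": 0,"turn": 0}
    - {"tx": 0,"ty": 0,"tz": 0,"turn": 0}
    - {"tx": 0,"ty": 0,"tz": 0,"turn": 0}
    - {"tx": 0,"ty": 0,"tz": 0,"turn": 0}
    - {"tx": 0,"ty": 0,"tz": 0,"turn": 0}
    - {"tx": 0,"ty": 0,"tz": 0,"turn": 0}
    - {"tx": 0,"ty": 0,"tz": 0,"turn": 0}
    - {"tx": 0,"ty": 0,"tz": 0,"turn": 0}
  gripper: 0.25

```text
time_s: 3.3
eef_pos: [0.6506, 0.0231, 0.0269]
eef_rot: [0.0, 0.999, 0.035, 0.002]
wrist_force: [-0.8, -0.9, 7.2]
opening: 0.407
```

Call:
move_arm:
  increments:
    - {"tx": 0,"ty": 0,"tz": -0.02,"turn": 0}
    - {"tx": 0,"ty": 0,"tz": -0.06,"turn": 0}
    - {"tx": 0,"ty": 0,"tz": -0.1,"turn": 0}
    - {"tx": 0,"ty": 0,"tz": -0.14,"turn": 0}
    - {"tx": 0,"ty": 0,"tz": -0.16,"turn": 0}
    - {"tx": 0,"ty": 0,"tz": -0.16,"turn": 0}

```text
time_s: 3.8
eef_pos: [0.6526, 0.0231, 0.1923]
eef_rot: [0.001, 0.999, 0.035, 0.006]
wrist_force: [1.0, 0.4, -1.2]
opening: 0.409
```

Run:
```python
from h import *
rows(.458,-.443,.18,93.7)
snap('wrist','w2'); snap('scene','s2')
```

```text
t3.8 pos [0.6526 0.0231 0.1923] yaw 4.0 tilt [ 0.0123 -0.0018] q1 -0.15 q6 -0.22 op 0.409 F [ 1.   0.4 -1.2]
  -> tx -0.2268 ty 0.4513 tz 0.0108 turn -89.7 (or 90.3) dist 0.505
```

View pics/w2.png

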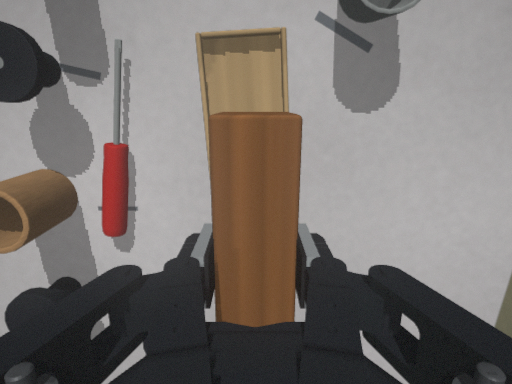

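Call:
move_arm:
  increments:
    - {"tx": -0.227,"ty": 0.451,"tz": 0,"turn": 90.3}
    - {"tx": -0.227,"ty": 0.451,"tz": 0,"turn": 90.3}
    - {"tx": -0.227,"ty": 0.451,"tz": 0,"turn": 90.3}
    - {"tx": -0.227,"ty": 0.451,"tz": 0,"turn": 90.3}
    - {"tx": -0.227,"ty": 0.451,"tz": 0,"turn": 90.3}
    - {"tx": -0.227,"ty": 0.451,"tz": 0,"turn": 90.3}
    - {"tx": -0.227,"ty": 0.451,"tz": 0,"turn": 90.3}
    - {"tx": -0.227,"ty": 0.451,"tz": 0,"turn": 90.3}
    - {"tx": -0.227,"ty": 0.451,"tz": 0,"turn": 90.3}
    - {"tx": -0.227,"ty": 0.451,"tz": 0,"turn": 90.3}
    - {"tx": -0.227,"ty": 0.451,"tz": 0,"turn": 90.3}
    - {"tx": -0.227,"ty": 0.451,"tz": 0,"turn": 90.3}
    - {"tx": -0.227,"ty": 0.451,"tz": 0,"turn": 90.3}
    - {"tx": -0.227,"ty": 0.451,"tz": 0,"turn": 90.3}
    - {"tx": -0.227,"ty": 0.451,"tz": 0,"turn": 90.3}
    - {"tx": -0.227,"ty": 0.451,"tz": 0,"turn": 90.3}
    - {"tx": -0.227,"ty": 0.451,"tz": 0,"turn": 90.3}
    - {"tx": -0.227,"ty": 0.451,"tz": 0,"turn": 90.3}

```text
time_s: 5.4
eef_pos: [0.4545, -0.4407, 0.184]
eef_rot: [-0.0, 0.731, -0.683, -0.0]
wrist_force: [0.1, -0.2, -0.3]
opening: 0.407
```

Run:
```python
from h import *
rows(.458,-.443,.035,93.7)
snap('wrist','w3')
```

```text
t5.4 pos [ 0.4545 -0.4407  0.184 ] yaw -86.1 tilt [-0.0003  0.0007] q1 -0.96 q6 0.55 op 0.407 F [ 0.1 -0.2 -0.3]
  -> tx 0.0026 ty -0.0034 tz 0.1490 turn 0.2 (or -179.8) dist 0.149
```

View pics/w3.png

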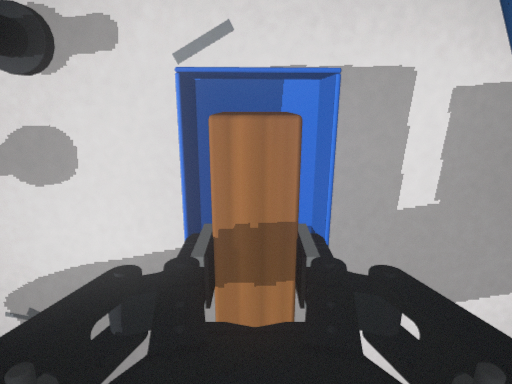

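The offcut is held at (255,215), aligned and centred over the bin (177–340 px wide). I'll lower and release it.

Call:
move_arm:
  increments:
    - {"tx": 0.003,"ty": -0.003,"tz": 0.04,"turn": 0}
    - {"tx": 0.003,"ty": -0.003,"tz": 0.08,"turn": 0}
    - {"tx": 0.003,"ty": -0.003,"tz": 0.12,"turn": 0}
    - {"tx": 0.003,"ty": -0.003,"tz": 0.14,"turn": 0}
    - {"tx": 0.003,"ty": -0.003,"tz": 0.148,"turn": 0}
    - {"tx": 0.003,"ty": -0.003,"tz": 0.148,"turn": 0}
    - {"tx": 0.003,"ty": -0.003,"tz": 0.148,"turn": 0}

```text
time_s: 6.03
eef_pos: [0.4577, -0.4455, 0.0375]
eef_rot: [0.0, 0.73, -0.684, 0.001]
wrist_force: [-0.6, 0.4, -1.5]
opening: 0.408
```

Call:
move_arm:
  increments:
    - {"tx": 0,"ty": 0,"tz": 0,"turn": 0}
    - {"tx": 0,"ty": 0,"tz": 0,"turn": 0}
    - {"tx": 0,"ty": 0,"tz": 0,"turn": 0}
    - {"tx": 0,"ty": 0,"tz": 0,"turn": 0}
    - {"tx": 0,"ty": 0,"tz": 0,"turn": 0}
    - {"tx": 0,"ty": 0,"tz": -0.03,"turn": 0}
    - {"tx": 0,"ty": 0,"tz": -0.07,"turn": 0}
    - {"tx": 0,"ty": 0,"tz": -0.11,"turn": 0}
    - {"tx": 0,"ty": 0,"tz": -0.15,"turn": 0}
    - {"tx": 0,"ty": 0,"tz": -0.19,"turn": 0}
    - {"tx": 0,"ty": 0,"tz": -0.19,"turn": 0}
  gripper: 0.7

```text
time_s: 6.95
eef_pos: [0.4597, -0.4489, 0.2373]
eef_rot: [0.002, 0.73, -0.684, 0.008]
wrist_force: [1.2, -1.3, 0.5]
opening: 0.699
```

Run:
```python
from h import *
rows(.430,-.028,.22,-10)
snap('wrist','w4')
```

```text
t7.0 pos [ 0.4597 -0.4489  0.2373] yaw -86.3 tilt [ 0.0094 -0.0133] q1 -0.96 q6 0.55 op 0.699 F [ 1.2 -1.3  0.5]
  -> tx -0.4222 ty 0.0026 tz 0.0114 turn -76.3 (or 103.7) dist 0.422
```

View pics/w4.png

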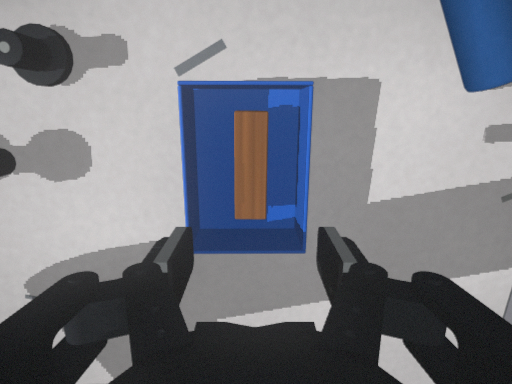

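The offcut lies in the bin at (251,165). Next is the wide sleeve.

Call:
move_arm:
  increments:
    - {"tx": -0.422,"ty": 0.003,"tz": 0.02,"turn": 0}
    - {"tx": -0.422,"ty": 0.003,"tz": 0.02,"turn": 0}
    - {"tx": -0.422,"ty": 0.003,"tz": 0.02,"turn": 0}
    - {"tx": -0.422,"ty": 0.003,"tz": 0.02,"turn": 0}
    - {"tx": -0.422,"ty": 0.003,"tz": 0.02,"turn": 0}
    - {"tx": -0.422,"ty": 0.003,"tz": 0.02,"turn": 0}
    - {"tx": -0.422,"ty": 0.003,"tz": 0.02,"turn": 0}
    - {"tx": -0.422,"ty": 0.003,"tz": 0.02,"turn": 0}
    - {"tx": -0.422,"ty": 0.003,"tz": 0.02,"turn": 0}
    - {"tx": -0.422,"ty": 0.003,"tz": 0.02,"turn": 0}
    - {"tx": -0.422,"ty": 0.003,"tz": 0.02,"turn": 0}
    - {"tx": -0.422,"ty": 0.003,"tz": 0.02,"turn": 0}
    - {"tx": -0.422,"ty": 0.003,"tz": 0.02,"turn": 0}
    - {"tx": -0.422,"ty": 0.003,"tz": 0.02,"turn": 0}
  gripper: 1.0

```text
time_s: 8.17
eef_pos: [0.4268, -0.0252, 0.206]
eef_rot: [0.0, 0.729, -0.684, -0.0]
wrist_force: [-0.3, 0.5, -0.4]
opening: 1.0
```

```bash
cat >> h.py <<'E'
def ring(tag,cx,cy,rr,lo,hi):
    p,P=cloud(tag); z=np.nan_to_num(P[...,2]);x=P[...,0];y=P[...,1]
    m=(np.hypot(x-cx,y-cy)<rr)&(z>lo)&(z<hi); Q=P[m]
    c,r=cv2.minEnclosingCircle(Q[:,:2].astype(np.float32)*1000)
    print(tag,len(Q),'mean',Q.mean(0).round(4),'circ',np.round(c,1),'r%.1f'%r,'extmid',((Q[:,:2].min(0)+Q[:,:2].max(0))/2).round(4))
E
python3 - <<'E'
from h import *
rows(.430,-.028,.041)
snap('wrist','w5'); snap('top','t5')
ring('w5',.43,-.028,.05,.074,.09)
ring('t5',.43,-.028,.05,.074,.09)
E
```

```text
t8.2 pos [ 0.4268 -0.0252  0.206 ] yaw -86.4 tilt [-0.0004 -0.0004] q1 -0.34 q6 1.17 op 1.000 F [-0.3  0.5 -0.4]
  -> tx 0.0029 ty -0.0030 tz 0.1650 turn 0.0 (or -180.0) dist 0.165
w5 1392 mean [ 0.4288 -0.0251  0.0796] circ [428.2 -25.2] r30.9 extmid [ 0.4285 -0.0253]h.py:35: RuntimeWarning: Mean of empty slice.
  print(tag,len(Q),'mean',Q.mean(0).round(4),'circ',np.round(c,1),'r%.1f'%r,'extmid',((Q[:,:2].min(0)+Q[:,:2].max(0))/2).round(4))
  ret = um.true_divide(
Traceback (most recent call last):
  File "h.py", line 35, in ring
    print(tag,len(Q),'mean',Q.mean(0).round(4),'circ',np.round(c,1),'r%.1f'%r,'extmid',((Q[:,:2].min(0)+Q[:,:2].max(0))/2).round(4))
                                                                                         ~~~~~~~~~~~^^^
ValueError: zero-size array to reduction operation minimum which has no identity
```

View pics/w5.png

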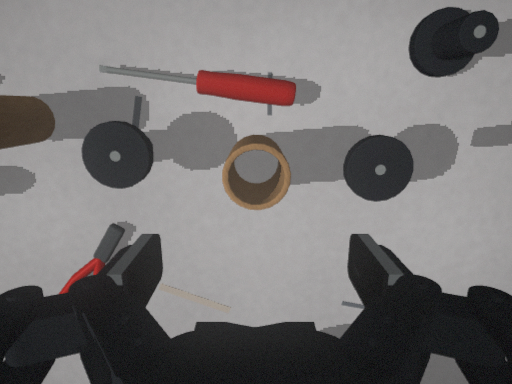

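The wrist view has the wide sleeve at (257,175), centred between the open fingers. The wrist bias against the top camera has the same world direction at both yaws, so it comes from the top camera. I'll trust the wrist.

Call:
move_arm:
  increments:
    - {"tx": 0,"ty": -0.002,"tz": 0.04,"turn": 0}
    - {"tx": 0,"ty": -0.002,"tz": 0.08,"turn": 0}
    - {"tx": 0,"ty": -0.002,"tz": 0.12,"turn": 0}
    - {"tx": 0,"ty": -0.002,"tz": 0.15,"turn": 0}
    - {"tx": 0,"ty": -0.002,"tz": 0.165,"turn": 0}
    - {"tx": 0,"ty": -0.002,"tz": 0.165,"turn": 0}
    - {"tx": 0,"ty": -0.002,"tz": 0.165,"turn": 0}

```text
time_s: 8.85
eef_pos: [0.4283, -0.0249, 0.0408]
eef_rot: [0.0, 0.729, -0.685, -0.001]
wrist_force: [0.5, -0.6, -0.7]
opening: 0.997
```

Call:
move_arm:
  increments:
    - {"tx": 0,"ty": 0,"tz": 0,"turn": 0}
    - {"tx": 0,"ty": 0,"tz": 0,"turn": 0}
    - {"tx": 0,"ty": 0,"tz": 0,"turn": 0}
    - {"tx": 0,"ty": 0,"tz": 0,"turn": 0}
    - {"tx": 0,"ty": 0,"tz": 0,"turn": 0}
    - {"tx": 0,"ty": 0,"tz": 0,"turn": 0}
  gripper: 0.55

```text
time_s: 9.35
eef_pos: [0.4306, -0.0249, 0.0434]
eef_rot: [-0.001, 0.73, -0.684, 0.002]
wrist_force: [-1.6, -1.9, 5.0]
opening: 0.707
```

Call:
move_arm:
  increments:
    - {"tx": 0,"ty": 0,"tz": -0.02,"turn": 0}
    - {"tx": 0,"ty": 0,"tz": -0.06,"turn": 0}
    - {"tx": 0,"ty": 0,"tz": -0.1,"turn": 0}
    - {"tx": 0,"ty": 0,"tz": -0.14,"turn": 0}
    - {"tx": 0,"ty": 0,"tz": -0.17,"turn": 0}
    - {"tx": 0,"ty": 0,"tz": -0.18,"turn": 0}
    - {"tx": 0,"ty": 0,"tz": -0.18,"turn": 0}

```text
time_s: 9.93
eef_pos: [0.431, -0.0247, 0.2254]
eef_rot: [-0.002, 0.73, -0.684, 0.004]
wrist_force: [-0.1, -0.4, -1.4]
opening: 0.708
```

Run:
```python
from h import *
rows(.5955,.335,.22)
snap('wrist','w6')
```

```text
t9.9 pos [ 0.431  -0.0247  0.2254] yaw -86.3 tilt [ 0.0083 -0.0029] q1 -0.33 q6 1.17 op 0.708 F [-0.1 -0.4 -1.4]
  -> tx -0.3484 ty -0.1873 tz 0.0058 turn 0.0 (or -180.0) dist 0.396
```

View pics/w6.png

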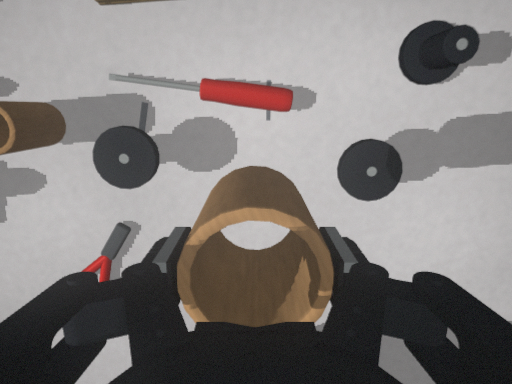

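Run:
```python
from h import *
p,P=cloud('w6')
z=P[...,2]
zz=z[(np.hypot(P[...,0]-.43,P[...,1]+.025)<.04)&(z>.1)]
print(np.nanpercentile(zz,[1,50,95,99]))
ring('w6',.43,-.025,.036,np.nanpercentile(zz,99)-.006,.30)
```

```text
[0.18579231 0.27051763 0.32027493 0.32254287]h.py:35: RuntimeWarning: Mean of empty slice.
  print(tag,len(Q),'mean',Q.mean(0).round(4),'circ',np.round(c,1),'r%.1f'%r,'extmid',((Q[:,:2].min(0)+Q[:,:2].max(0))/2).round(4))
  ret = um.true_divide(
Traceback (most recent call last):
  File "h.py", line 35, in ring
    print(tag,len(Q),'mean',Q.mean(0).round(4),'circ',np.round(c,1),'r%.1f'%r,'extmid',((Q[:,:2].min(0)+Q[:,:2].max(0))/2).round(4))
                                                                                         ~~~~~~~~~~~^^^
ValueError: zero-size array to reduction operation minimum which has no identity
```

Call:
move_arm:
  increments:
    - {"tx": -0.352,"ty": -0.1,"tz": 0,"turn": 0}
    - {"tx": -0.352,"ty": -0.1,"tz": 0,"turn": 0}
    - {"tx": -0.352,"ty": -0.1,"tz": 0,"turn": 0}
    - {"tx": -0.352,"ty": -0.1,"tz": 0,"turn": 0}
    - {"tx": -0.352,"ty": -0.1,"tz": 0,"turn": 0}
    - {"tx": -0.352,"ty": -0.1,"tz": 0,"turn": 0}
    - {"tx": -0.352,"ty": -0.1,"tz": 0,"turn": 0}
    - {"tx": -0.352,"ty": -0.1,"tz": 0,"turn": 0}
    - {"tx": -0.352,"ty": -0.1,"tz": 0,"turn": 0}
    - {"tx": -0.352,"ty": -0.1,"tz": 0,"turn": 0}
    - {"tx": -0.352,"ty": -0.1,"tz": 0,"turn": 0}
    - {"tx": -0.352,"ty": -0.1,"tz": 0,"turn": 0}
    - {"tx": -0.352,"ty": -0.1,"tz": 0,"turn": 0}

```text
time_s: 11.07
eef_pos: [0.5051, 0.3324, 0.2196]
eef_rot: [0.001, 0.729, -0.684, -0.0]
wrist_force: [0.2, -0.5, -1.7]
opening: 0.709
```

```bash
cat >> h.py <<'E'
def cen(tag,cx,cy,rr,lo,hi,rmin=0,col=None):
    p,P=cloud(tag); z=np.nan_to_num(P[...,2]);x=P[...,0];y=P[...,1]
    m=(np.hypot(x-cx,y-cy)<rr)&(z>lo)&(z<hi)
    if col=='brown': m&=(p[...,0].astype(int)-p[...,2]>25)
    Q=P[m]
    if len(Q)<5: print(tag,'none');return
    h=cv2.convexHull(Q[:,:2].astype(np.float32)*1000)
    c,r=cv2.minEnclosingCircle(h); A=Q[:,:2]
    # algebraic circle fit of hull
    H=h[:,0]; s=np.linalg.lstsq(np.c_[2*H,np.ones(len(H))],(H**2).sum(1),rcond=None)[0]
    print(tag,len(Q),'z %.4f'%Q[:,2].mean(),'circ',np.round(c,1),'r%.1f'%r,'fit',s[:2].round(1),'r%.1f'%np.sqrt(s[2]+s[0]**2+s[1]**2))
E
python3 - <<'E'
from h import *
rows(.5955,.335,.22)
o,p,Rm=state()
snap('wrist','w7')
cen('w7',.597,.334,.03,.064,.08)   # post top
cen('w7',.597,.334,.06,.009,.016)
pz=p[2]
cen('w7',p[0],p[1],.045,pz+.03,pz+.047,col='brown')
cen('w6',.431,-.0247,.045,.255,.272,col='brown')
E
```

```text
t11.1 pos [0.5051 0.3324 0.2196] yaw -86.4 tilt [-0.0026 -0.0014] q1 0.39 q6 1.89 op 0.709 F [ 0.2 -0.5 -1.7]
  -> tx 0.0031 ty -0.0904 tz -0.0006 turn 0.0 (or -180.0) dist 0.090
w7 1942 z 0.0709 circ [596.1 336.8] r22.7 fit [596.1 336.7] r22.3
w7 3817 z 0.0128 circ [596.1 336.7] r55.2 fit [597.7 337.1] r50.6
w7 6134 z 0.2556 circ [504.2 333.4] r31.0 fit [505.9 333.4] r29.5
w6 5307 z 0.2587 circ [428.  -23.4] r31.0 fit [428.7 -23. ] r30.1
```

View pics/w7.png

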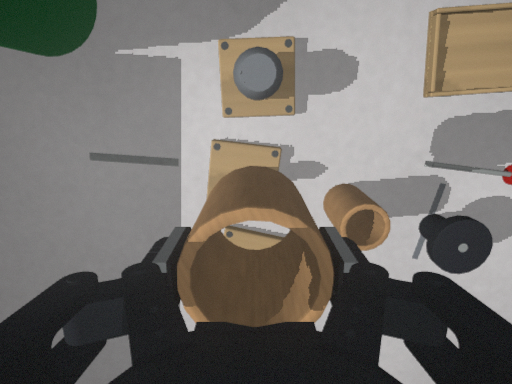

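The wide post's top is at (258,72) px, measured at world (0.596, 0.337), and its foot centre agrees. I'll move over it.

Call:
move_arm:
  increments:
    - {"tx": 0.0025,"ty": -0.04,"tz": 0,"turn": 0}
    - {"tx": 0.0025,"ty": -0.075,"tz": 0,"turn": 0}
    - {"tx": 0.0025,"ty": -0.092,"tz": 0.02,"turn": 0}
    - {"tx": 0.0025,"ty": -0.092,"tz": 0.05,"turn": 0}
    - {"tx": 0.0025,"ty": -0.092,"tz": 0.075,"turn": 0}
    - {"tx": 0.0025,"ty": -0.092,"tz": 0.08,"turn": 0}
    - {"tx": 0.0025,"ty": -0.092,"tz": 0.08,"turn": 0}
    - {"tx": 0.0025,"ty": -0.092,"tz": 0.08,"turn": 0}

```text
time_s: 11.78
eef_pos: [0.5983, 0.3366, 0.1424]
eef_rot: [-0.0, 0.729, -0.684, 0.0]
wrist_force: [0.2, -0.7, 0.1]
opening: 0.704
```

Run:
```python
from h import *
rows(.597,.3357,.053)
o,p,Rm=state()
snap('wrist','w8')
cen('w8',p[0],p[1],.045,p[2]+.03,p[2]+.047,col='brown')
```

```text
t11.8 pos [0.5983 0.3366 0.1424] yaw -86.4 tilt [0.0008 0.0003] q1 0.34 q6 1.85 op 0.704 F [ 0.2 -0.7  0.1]
  -> tx 0.0008 ty 0.0015 tz 0.0894 turn 0.0 (or -180.0) dist 0.089
w8 6267 z 0.1788 circ [597.4 338.1] r30.9 fit [599.  338.1] r29.7
```

View pics/w8.png

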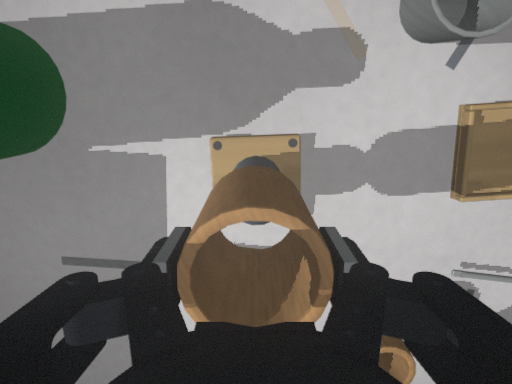

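Call:
move_arm:
  increments:
    - {"tx": 0.0013,"ty": 0.0014,"tz": 0,"turn": 0}
    - {"tx": 0.0013,"ty": 0.0014,"tz": 0.01,"turn": 0}
    - {"tx": 0.0013,"ty": 0.0014,"tz": 0.02,"turn": 0}
    - {"tx": 0.0013,"ty": 0.0014,"tz": 0.03,"turn": 0}
    - {"tx": 0.0013,"ty": 0.0014,"tz": 0.038,"turn": 0}
    - {"tx": 0.0013,"ty": 0.0014,"tz": 0.044,"turn": 0}
    - {"tx": 0.0013,"ty": 0.0014,"tz": 0.05,"turn": 0}
    - {"tx": 0.0013,"ty": 0.0014,"tz": 0.05,"turn": 0}

```text
time_s: 12.5
eef_pos: [0.596, 0.3354, 0.0893]
eef_rot: [0.001, 0.729, -0.684, -0.0]
wrist_force: [1.9, -0.5, -2.4]
opening: 0.702
```

Call:
move_arm:
  increments:
    - {"tx": 0,"ty": 0,"tz": 0.01,"turn": 0}
    - {"tx": 0,"ty": 0,"tz": 0.02,"turn": 0}
    - {"tx": 0,"ty": 0,"tz": 0.027,"turn": 0}
    - {"tx": 0,"ty": 0,"tz": 0.032,"turn": 0}
    - {"tx": 0,"ty": 0,"tz": 0.035,"turn": 0}
    - {"tx": 0,"ty": 0,"tz": 0.035,"turn": 0}

```text
time_s: 13.0
eef_pos: [0.5964, 0.3356, 0.056]
eef_rot: [0.0, 0.73, -0.684, -0.0]
wrist_force: [-0.3, 0.7, -1.4]
opening: 0.709
```

Call:
move_arm:
  increments:
    - {"tx": 0,"ty": 0,"tz": 0.002,"turn": 0}
    - {"tx": 0,"ty": 0,"tz": 0.004,"turn": 0}
    - {"tx": 0,"ty": 0,"tz": 0.004,"turn": 0}

```text
time_s: 13.25
eef_pos: [0.5969, 0.3359, 0.0555]
eef_rot: [-0.0, 0.73, -0.684, 0.0]
wrist_force: [-8.3, -4.0, 19.2]
opening: 0.708
```

Contact at TCP z 0.0555 with 19 N, so it is seated. I'll release it, rise and look.

Call:
move_arm:
  increments:
    - {"tx": 0,"ty": 0,"tz": -0.002,"turn": 0}
    - {"tx": 0,"ty": 0,"tz": -0.002,"turn": 0}
    - {"tx": 0,"ty": 0,"tz": -0.002,"turn": 0}
    - {"tx": 0,"ty": 0,"tz": -0.002,"turn": 0}
    - {"tx": 0,"ty": 0,"tz": -0.04,"turn": 0}
    - {"tx": 0,"ty": 0,"tz": -0.08,"turn": 0}
    - {"tx": 0,"ty": 0,"tz": -0.12,"turn": 0}
    - {"tx": 0,"ty": 0,"tz": -0.15,"turn": 0}
    - {"tx": 0,"ty": 0,"tz": -0.16,"turn": 0}
    - {"tx": 0,"ty": 0,"tz": -0.16,"turn": 0}
  gripper: 0.95

```text
time_s: 14.08
eef_pos: [0.5986, 0.3365, 0.2166]
eef_rot: [-0.003, 0.729, -0.684, 0.002]
wrist_force: [1.0, 0.5, 0.5]
opening: 0.95
```

Run:
```python
from h import *
rows(.4605,.2215,.22)
snap('wrist','w9')
cen('w9',.597,.335,.045,.08,.12)
cen('w9',.4605,.2215,.035,.074,.09)
snap('top','t9')
cen('t9',.4605,.2215,.035,.074,.09)
```

```text
t14.1 pos [0.5986 0.3365 0.2166] yaw -86.3 tilt [0.0068 0.0024] q1 0.34 q6 1.85 op 0.950 F [1.  0.5 0.5]
  -> tx 0.1058 ty 0.1452 tz -0.0046 turn 0.0 (or -180.0) dist 0.180
w9 1474 z 0.0879 circ [592.7 336.5] r30.8 fit [592.9 336.6] r30.5
w9 277 z 0.0771 circ [459.6 233.1] r21.5 fit [458.4 227.3] r20.4
t9 103 z 0.0792 circ [461.7 218.7] r24.9 fit [462.1 218.8] r24.1
```

View pics/w9.png

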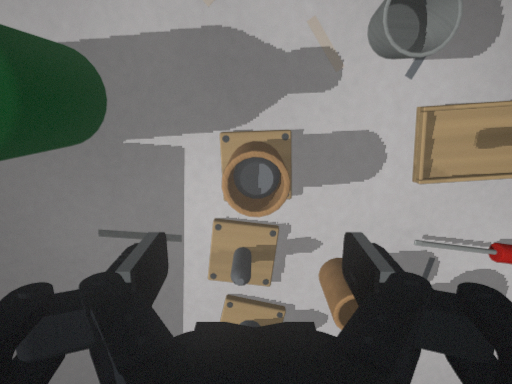

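View pics/t9.png

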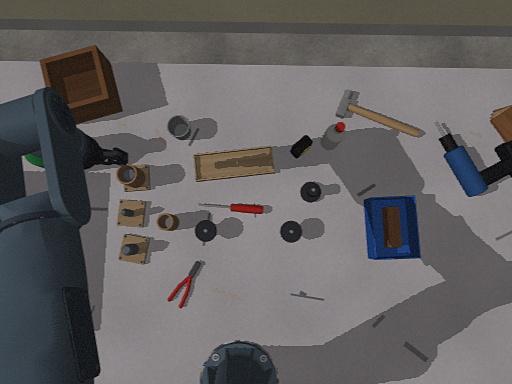

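The wide sleeve is on its post at (257,178) px. Next is the middle sleeve.

Call:
move_arm:
  increments:
    - {"tx": 0.03,"ty": 0.035,"tz": 0,"turn": 0}
    - {"tx": 0.05,"ty": 0.07,"tz": 0,"turn": 0}
    - {"tx": 0.08,"ty": 0.11,"tz": 0,"turn": 0}
    - {"tx": 0.106,"ty": 0.143,"tz": 0,"turn": 0}
    - {"tx": 0.106,"ty": 0.143,"tz": 0,"turn": 0}
    - {"tx": 0.106,"ty": 0.143,"tz": 0,"turn": 0}
    - {"tx": 0.106,"ty": 0.143,"tz": 0,"turn": 0}
  gripper: 0.9

```text
time_s: 14.77
eef_pos: [0.4598, 0.2204, 0.2105]
eef_rot: [0.001, 0.729, -0.684, -0.001]
wrist_force: [1.4, 0.1, 0.3]
opening: 0.901
```

Run:
```python
from h import *
snap('wrist','w10')
rows(.4605,.2215,.041)
cen('w10',.4605,.2215,.035,.074,.09)
```

```text
t14.8 pos [0.4607 0.2209 0.211 ] yaw -86.3 tilt [-0.0016 -0.0001] q1 0.21 q6 1.72 op 0.896 F [ 0.4 -0.  -0.4]
  -> tx -0.0006 ty -0.0001 tz 0.1700 turn 0.0 (or -180.0) dist 0.170
w10 1070 z 0.0800 circ [460.5 223.2] r24.9 fit [460.6 223.2] r24.6
```

View pics/w10.png

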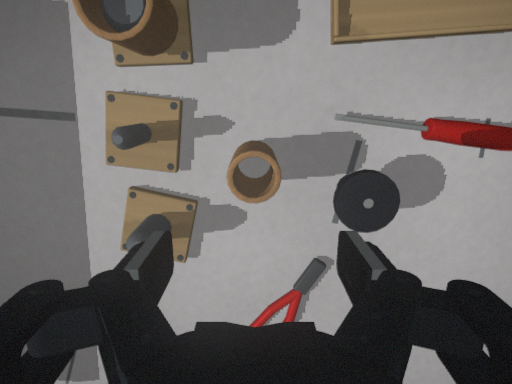

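The middle sleeve is at (254,175) px, measured at (0.4605, 0.223).

Call:
move_arm:
  increments:
    - {"tx": -0.002,"ty": 0,"tz": 0.04,"turn": 0}
    - {"tx": -0.002,"ty": 0,"tz": 0.08,"turn": 0}
    - {"tx": -0.002,"ty": 0,"tz": 0.12,"turn": 0}
    - {"tx": -0.002,"ty": 0,"tz": 0.155,"turn": 0}
    - {"tx": -0.002,"ty": 0,"tz": 0.17,"turn": 0}
    - {"tx": -0.002,"ty": 0,"tz": 0.17,"turn": 0}
    - {"tx": -0.002,"ty": 0,"tz": 0.17,"turn": 0}

```text
time_s: 15.4
eef_pos: [0.4604, 0.2231, 0.0409]
eef_rot: [0.001, 0.73, -0.684, -0.001]
wrist_force: [-0.4, 1.6, 0.4]
opening: 0.901
```

Call:
move_arm:
  increments:
    - {"tx": 0,"ty": 0,"tz": 0,"turn": 0}
    - {"tx": 0,"ty": 0,"tz": 0,"turn": 0}
    - {"tx": 0,"ty": 0,"tz": 0,"turn": 0}
    - {"tx": 0,"ty": 0,"tz": 0,"turn": 0}
    - {"tx": 0,"ty": 0,"tz": 0,"turn": 0}
    - {"tx": 0,"ty": 0,"tz": 0,"turn": 0}
    - {"tx": 0,"ty": 0,"tz": 0,"turn": 0}
  gripper: 0.4

```text
time_s: 15.98
eef_pos: [0.4625, 0.2233, 0.0444]
eef_rot: [-0.002, 0.729, -0.684, 0.001]
wrist_force: [-0.3, 0.1, 6.5]
opening: 0.571
```

Call:
move_arm:
  increments:
    - {"tx": 0,"ty": 0,"tz": -0.02,"turn": 0}
    - {"tx": 0,"ty": 0,"tz": -0.06,"turn": 0}
    - {"tx": 0,"ty": 0,"tz": -0.1,"turn": 0}
    - {"tx": 0,"ty": 0,"tz": -0.14,"turn": 0}
    - {"tx": 0,"ty": 0,"tz": -0.17,"turn": 0}
    - {"tx": 0,"ty": 0,"tz": -0.18,"turn": 0}
    - {"tx": 0,"ty": 0,"tz": -0.18,"turn": 0}

```text
time_s: 16.57
eef_pos: [0.4625, 0.2232, 0.2261]
eef_rot: [-0.003, 0.73, -0.684, 0.002]
wrist_force: [0.2, -0.2, -1.4]
opening: 0.577
```

Run:
```python
from h import *
rows(.3773,.331,.22)
rows(.32,.331,.22)
```

```text
t16.6 pos [0.4625 0.2232 0.2261] yaw -86.3 tilt [0.0073 0.0016] q1 0.22 q6 1.72 op 0.577 F [ 0.2 -0.2 -1.4]
  -> tx -0.1130 ty 0.0781 tz 0.0056 turn 0.0 (or -180.0) dist 0.138
t16.6 pos [0.4625 0.2232 0.2261] yaw -86.3 tilt [0.0073 0.0016] q1 0.22 q6 1.72 op 0.577 F [ 0.2 -0.2 -1.4]
  -> tx -0.1167 ty 0.1353 tz 0.0052 turn 0.0 (or -180.0) dist 0.179
```

Call:
move_arm:
  increments:
    - {"tx": -0.03,"ty": 0.03,"tz": 0,"turn": 0}
    - {"tx": -0.055,"ty": 0.06,"tz": 0,"turn": 0}
    - {"tx": -0.08,"ty": 0.09,"tz": 0,"turn": 0}
    - {"tx": -0.105,"ty": 0.12,"tz": 0,"turn": 0}
    - {"tx": -0.118,"ty": 0.15,"tz": 0,"turn": 0}
    - {"tx": -0.118,"ty": 0.15,"tz": 0,"turn": 0}
    - {"tx": -0.118,"ty": 0.15,"tz": 0,"turn": 0}
    - {"tx": -0.118,"ty": 0.15,"tz": 0,"turn": 0}

```text
time_s: 17.23
eef_pos: [0.3027, 0.3304, 0.2207]
eef_rot: [0.001, 0.73, -0.684, -0.0]
wrist_force: [1.2, -0.2, -1.6]
opening: 0.577
```

Run:
```python
from h import *
rows(.3773,.331,.22)
o,p,Rm=state()
snap('wrist','w11')
cen('w11',.3773,.331,.03,.064,.08)
cen('w11',.3773,.331,.06,.009,.016)
cen('w11',p[0],p[1],.045,p[2]+.03,p[2]+.047,col='brown')
```

```text
t17.2 pos [0.3027 0.3304 0.2207] yaw -86.3 tilt [-0.0016 -0.0015] q1 0.56 q6 2.07 op 0.577 F [ 1.2 -0.2 -1.6]
  -> tx 0.0042 ty -0.0745 tz 0.0006 turn 0.0 (or -180.0) dist 0.075
w11 948 z 0.0699 circ [376.9 331.8] r16.4 fit [377.1 331.8] r15.8
w11 4543 z 0.0125 circ [377.3 332. ] r55.6 fit [376.8 332.8] r51.6
w11 5334 z 0.2558 circ [301.1 331.4] r24.9 fit [301.8 331.5] r24.2
```

View pics/w11.png

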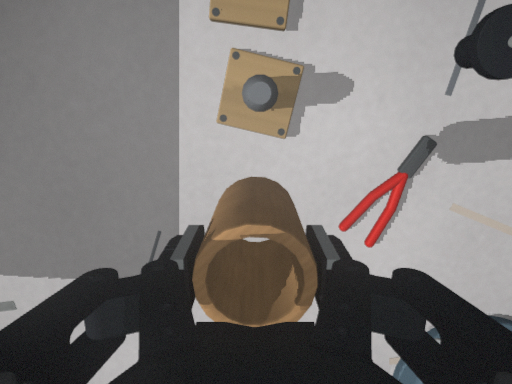

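The middle post is at (259,93) px, world (0.377, 0.332).

Call:
move_arm:
  increments:
    - {"tx": 0.004,"ty": -0.035,"tz": 0,"turn": 0}
    - {"tx": 0.004,"ty": -0.065,"tz": 0.01,"turn": 0}
    - {"tx": 0.004,"ty": -0.075,"tz": 0.04,"turn": 0}
    - {"tx": 0.004,"ty": -0.075,"tz": 0.07,"turn": 0}
    - {"tx": 0.004,"ty": -0.075,"tz": 0.08,"turn": 0}
    - {"tx": 0.004,"ty": -0.075,"tz": 0.08,"turn": 0}
    - {"tx": 0.004,"ty": -0.075,"tz": 0.08,"turn": 0}

```text
time_s: 17.87
eef_pos: [0.3784, 0.3311, 0.1421]
eef_rot: [0.001, 0.729, -0.684, -0.0]
wrist_force: [-0.5, -0.1, -1.4]
opening: 0.575
```

Run:
```python
from h import *
o,p,Rm=state()
snap('wrist','w12')
cen('w12',p[0],p[1],.045,p[2]+.03,p[2]+.047,col='brown')
rows(.3773,.3318,.056)
```

```text
w12 5530 z 0.1778 circ [376.9 332.7] r24.8 fit [377.2 332.8] r24.4
t17.9 pos [0.3791 0.3318 0.1433] yaw -86.3 tilt [0.001  0.0005] q1 0.48 q6 1.99 op 0.574 F [ 0.4 -0.  -0.8]
  -> tx -0.0001 ty 0.0019 tz 0.0873 turn 0.0 (or -180.0) dist 0.087
```

View pics/w12.png

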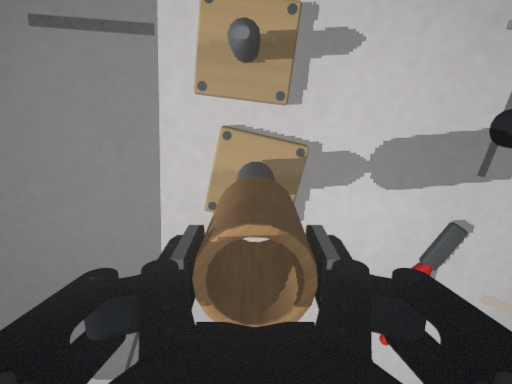

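Call:
move_arm:
  increments:
    - {"tx": 0.0008,"ty": 0,"tz": 0.01,"turn": 0}
    - {"tx": 0.0008,"ty": 0,"tz": 0.02,"turn": 0}
    - {"tx": 0.0008,"ty": 0,"tz": 0.03,"turn": 0}
    - {"tx": 0.0008,"ty": 0,"tz": 0.038,"turn": 0}
    - {"tx": 0.0008,"ty": 0,"tz": 0.044,"turn": 0}
    - {"tx": 0.0008,"ty": 0,"tz": 0.05,"turn": 0}
    - {"tx": 0.0008,"ty": 0,"tz": 0.05,"turn": 0}

```text
time_s: 18.5
eef_pos: [0.3778, 0.3306, 0.0909]
eef_rot: [0.001, 0.729, -0.684, -0.0]
wrist_force: [1.0, 0.1, -2.1]
opening: 0.574
```

Call:
move_arm:
  increments:
    - {"tx": 0,"ty": 0,"tz": 0.01,"turn": 0}
    - {"tx": 0,"ty": 0,"tz": 0.02,"turn": 0}
    - {"tx": 0,"ty": 0,"tz": 0.028,"turn": 0}
    - {"tx": 0,"ty": 0,"tz": 0.033,"turn": 0}
    - {"tx": 0,"ty": 0,"tz": 0.037,"turn": 0}
    - {"tx": 0,"ty": 0,"tz": 0.039,"turn": 0}
    - {"tx": 0,"ty": 0,"tz": 0.039,"turn": 0}

```text
time_s: 19.08
eef_pos: [0.3787, 0.3308, 0.0564]
eef_rot: [0.001, 0.73, -0.684, 0.0]
wrist_force: [-12.8, -9.9, 35.0]
opening: 0.572
```

Seated: TCP 0.0564 minus the 0.0444 grip height gives 0.012. I'll release it and go up.

Call:
move_arm:
  increments:
    - {"tx": 0,"ty": 0,"tz": -0.003,"turn": 0}
    - {"tx": 0,"ty": 0,"tz": -0.003,"turn": 0}
    - {"tx": 0,"ty": 0,"tz": -0.003,"turn": 0}
    - {"tx": 0,"ty": 0,"tz": -0.003,"turn": 0}
    - {"tx": 0,"ty": 0,"tz": -0.003,"turn": 0}
    - {"tx": 0,"ty": 0,"tz": -0.04,"turn": 0}
    - {"tx": 0,"ty": 0,"tz": -0.08,"turn": 0}
    - {"tx": 0,"ty": 0,"tz": -0.12,"turn": 0}
    - {"tx": 0,"ty": 0,"tz": -0.15,"turn": 0}
    - {"tx": 0,"ty": 0,"tz": -0.16,"turn": 0}
    - {"tx": 0,"ty": 0,"tz": -0.16,"turn": 0}
  gripper: 0.85

```text
time_s: 20.0
eef_pos: [0.3802, 0.3319, 0.2164]
eef_rot: [-0.003, 0.73, -0.684, 0.001]
wrist_force: [0.5, 0.9, -0.2]
opening: 0.851
```

Run:
```python
from h import *
rows(.563,-.205,.24)
snap('wrist','w13')
cen('w13',.377,.332,.04,.084,.12)
snap('top','t13')
cen('t13',.564,-.208,.07,.05,.075)
```

```text
t20.0 pos [0.3802 0.3319 0.2164] yaw -86.3 tilt [0.0056 0.0029] q1 0.48 q6 1.99 op 0.851 F [ 0.5  0.9 -0.2]
  -> tx 0.5475 ty -0.1480 tz -0.0241 turn 0.0 (or -180.0) dist 0.568
w13 1075 z 0.0891 circ [373.9 330.3] r25.0 fit [374.1 330.6] r24.6
t13 105 z 0.0595 circ [ 563.8 -208.9] r16.5 fit [ 563.9 -208.9] r16.1
```

View pics/w13.png

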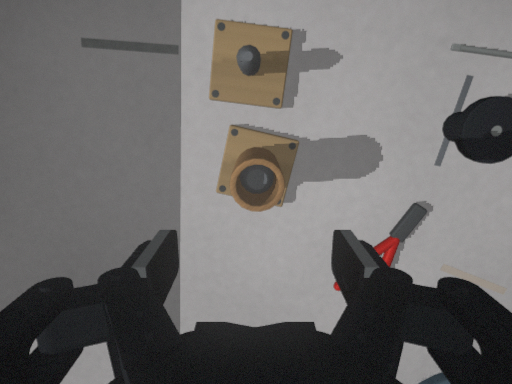

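View pics/t13.png

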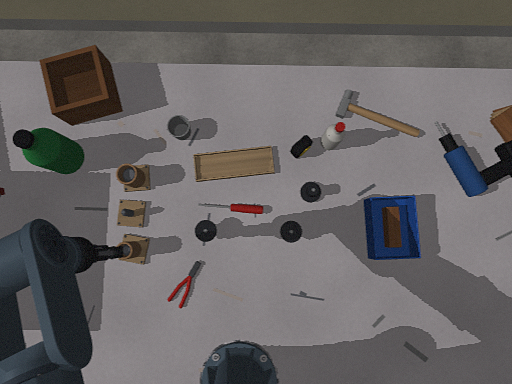

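Both sleeves are home, at (257,178) px on the middle post and (130,175) px in the top view. Next is flange 1, with jaws turned to the tray's cross direction (7.5°).

Call:
move_arm:
  increments:
    - {"tx": 0.547,"ty": -0.148,"tz": -0.02,"turn": -93.8}
    - {"tx": 0.547,"ty": -0.148,"tz": -0.02,"turn": -93.8}
    - {"tx": 0.547,"ty": -0.148,"tz": -0.02,"turn": -93.8}
    - {"tx": 0.547,"ty": -0.148,"tz": -0.02,"turn": -93.8}
    - {"tx": 0.547,"ty": -0.148,"tz": -0.02,"turn": -93.8}
    - {"tx": 0.547,"ty": -0.148,"tz": -0.02,"turn": -93.8}
    - {"tx": 0.547,"ty": -0.148,"tz": -0.02,"turn": -93.8}
    - {"tx": 0.547,"ty": -0.148,"tz": -0.02,"turn": -93.8}
    - {"tx": 0.547,"ty": -0.148,"tz": -0.02,"turn": -93.8}
    - {"tx": 0.547,"ty": -0.148,"tz": -0.02,"turn": -93.8}
    - {"tx": 0.547,"ty": -0.148,"tz": -0.02,"turn": -93.8}
    - {"tx": 0.547,"ty": -0.148,"tz": -0.02,"turn": -93.8}
    - {"tx": 0.547,"ty": -0.148,"tz": -0.02,"turn": -93.8}
    - {"tx": 0.547,"ty": -0.148,"tz": -0.02,"turn": -93.8}
    - {"tx": 0.547,"ty": -0.148,"tz": -0.02,"turn": -93.8}
    - {"tx": 0.547,"ty": -0.148,"tz": -0.02,"turn": -93.8}
    - {"tx": 0.547,"ty": -0.148,"tz": -0.02,"turn": -93.8}
    - {"tx": 0.547,"ty": -0.148,"tz": -0.02,"turn": -93.8}
    - {"tx": 0.547,"ty": -0.148,"tz": -0.02,"turn": -93.8}
  gripper: 0.75

```text
time_s: 21.68
eef_pos: [0.5603, -0.204, 0.2314]
eef_rot: [-0.001, 0.998, 0.066, -0.001]
wrist_force: [-0.7, -0.2, 0.3]
opening: 0.748
```

Run:
```python
from h import *
snap('wrist','w14')
cen('w14',.563,-.206,.03,.055,.07)
cen('w14',.563,-.206,.05,.01,.018)
rows(.563,-.206,.027,7.5)
```

```text
w14 813 z 0.0608 circ [ 562.7 -206.2] r17.0 fit [ 562.7 -206.1] r16.6
w14 1286 z 0.0148 circ [ 562.7 -206.3] r31.9 fit [ 562.7 -206.1] r31.5
t21.7 pos [ 0.5606 -0.2039  0.2321] yaw 7.5 tilt [-0.0019  0.0014] q1 -0.55 q6 -0.68 op 0.747 F [-0.1 -0.3  0.6]
  -> tx 0.0024 ty 0.0027 tz 0.2051 turn 0.0 (or -180.0) dist 0.205
```

View pics/w14.png

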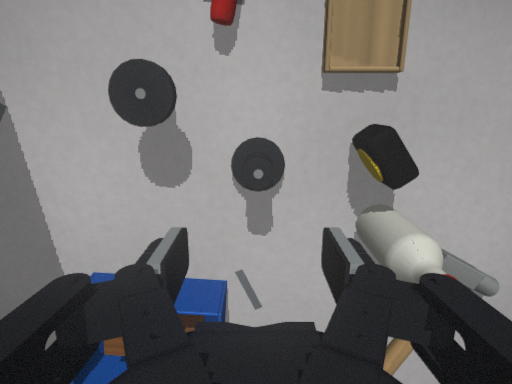

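Flange 1 is at (258,168) px. Its hub and disc centres agree at (0.5627, −0.2062). I'll descend and grip.

Call:
move_arm:
  increments:
    - {"tx": 0.002,"ty": 0.003,"tz": 0.04,"turn": 0}
    - {"tx": 0.002,"ty": 0.003,"tz": 0.08,"turn": 0}
    - {"tx": 0.002,"ty": 0.003,"tz": 0.12,"turn": 0}
    - {"tx": 0.002,"ty": 0.003,"tz": 0.16,"turn": 0}
    - {"tx": 0.002,"ty": 0.003,"tz": 0.19,"turn": 0}
    - {"tx": 0.002,"ty": 0.003,"tz": 0.205,"turn": 0}
    - {"tx": 0.002,"ty": 0.003,"tz": 0.205,"turn": 0}
    - {"tx": 0.002,"ty": 0.003,"tz": 0.205,"turn": 0}

```text
time_s: 22.4
eef_pos: [0.5631, -0.2068, 0.0278]
eef_rot: [-0.001, 0.998, 0.066, -0.001]
wrist_force: [0.2, 0.5, -0.6]
opening: 0.747
```

Call:
move_arm:
  increments:
    - {"tx": 0,"ty": 0,"tz": 0,"turn": 0}
    - {"tx": 0,"ty": 0,"tz": 0,"turn": 0}
    - {"tx": 0,"ty": 0,"tz": 0,"turn": 0}
    - {"tx": 0,"ty": 0,"tz": 0,"turn": 0}
    - {"tx": 0,"ty": 0,"tz": 0,"turn": 0}
    - {"tx": 0,"ty": 0,"tz": 0,"turn": 0}
    - {"tx": 0,"ty": 0,"tz": 0,"turn": 0}
    - {"tx": 0,"ty": 0,"tz": 0,"turn": 0}
  gripper: 0.25

```text
time_s: 23.07
eef_pos: [0.5653, -0.2089, 0.0308]
eef_rot: [0.001, 0.998, 0.065, 0.002]
wrist_force: [0.8, 1.7, 7.5]
opening: 0.378
```

Call:
move_arm:
  increments:
    - {"tx": 0,"ty": 0,"tz": -0.02,"turn": 0}
    - {"tx": 0,"ty": 0,"tz": -0.06,"turn": 0}
    - {"tx": 0,"ty": 0,"tz": -0.1,"turn": 0}
    - {"tx": 0,"ty": 0,"tz": -0.12,"turn": 0}
    - {"tx": 0,"ty": 0,"tz": -0.13,"turn": 0}
    - {"tx": 0,"ty": 0,"tz": -0.13,"turn": 0}

```text
time_s: 23.57
eef_pos: [0.5651, -0.209, 0.1615]
eef_rot: [0.002, 0.998, 0.065, 0.002]
wrist_force: [0.5, 0.1, -1.9]
opening: 0.381
```

Run:
```python
from h import *
rows(.6468,.033,.16,7.5)
o,p,Rm=state()
snap('wrist','w15')
cen('w15',p[0],p[1],.03,p[2]+.025,p[2]+.05)
```

```text
t23.6 pos [ 0.5651 -0.209   0.1615] yaw 7.5 tilt [ 0.0047 -0.0029] q1 -0.55 q6 -0.68 op 0.381 F [ 0.5  0.1 -1.9]
  -> tx 0.1126 ty -0.2293 tz 0.0011 turn -0.0 (or 180.0) dist 0.255
w15 7323 z 0.1920 circ [ 564.  -199.9] r28.4 fit [ 564.2 -201.2] r24.0
```

View pics/w15.png

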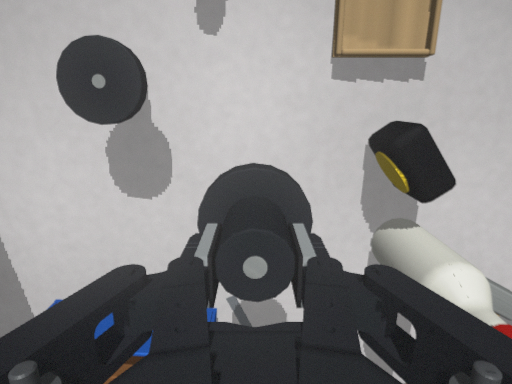

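Call:
move_arm:
  increments:
    - {"tx": 0.113,"ty": -0.229,"tz": 0,"turn": 0}
    - {"tx": 0.113,"ty": -0.229,"tz": 0,"turn": 0}
    - {"tx": 0.113,"ty": -0.229,"tz": 0,"turn": 0}
    - {"tx": 0.113,"ty": -0.229,"tz": 0,"turn": 0}
    - {"tx": 0.113,"ty": -0.229,"tz": 0,"turn": 0}
    - {"tx": 0.113,"ty": -0.229,"tz": 0,"turn": 0}
    - {"tx": 0.113,"ty": -0.229,"tz": 0,"turn": 0}
    - {"tx": 0.113,"ty": -0.229,"tz": 0,"turn": 0}
    - {"tx": 0.113,"ty": -0.229,"tz": 0,"turn": 0}
    - {"tx": 0.113,"ty": -0.229,"tz": 0,"turn": 0}

```text
time_s: 24.45
eef_pos: [0.6446, 0.0324, 0.1564]
eef_rot: [-0.0, 0.998, 0.065, -0.002]
wrist_force: [-0.1, -0.8, -3.2]
opening: 0.38
```

Run:
```python
from h import *
rows(.6468,.033,.037,7.5)
snap('wrist','w16')
```

```text
t24.4 pos [0.6446 0.0324 0.1564] yaw 7.4 tilt [-0.0032 -0.0001] q1 -0.13 q6 -0.26 op 0.380 F [-0.1 -0.8 -3.2]
  -> tx 0.0026 ty -0.0003 tz 0.1194 turn -0.1 (or 179.9) dist 0.119
```

View pics/w16.png

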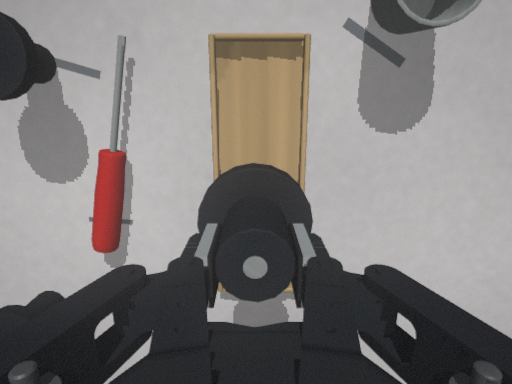

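Call:
move_arm:
  increments:
    - {"tx": 0.001,"ty": 0,"tz": 0.03,"turn": 0}
    - {"tx": 0.001,"ty": 0,"tz": 0.06,"turn": 0}
    - {"tx": 0.001,"ty": 0,"tz": 0.085,"turn": 0}
    - {"tx": 0.001,"ty": 0,"tz": 0.1,"turn": 0}
    - {"tx": 0.001,"ty": 0,"tz": 0.1,"turn": 0}
    - {"tx": 0.001,"ty": 0,"tz": 0.1,"turn": 0}
    - {"tx": 0.001,"ty": 0,"tz": 0.1,"turn": 0}

```text
time_s: 25.08
eef_pos: [0.6478, 0.0325, 0.0597]
eef_rot: [0.0, 0.998, 0.065, 0.001]
wrist_force: [1.4, -0.1, -2.6]
opening: 0.379
```

Call:
move_arm:
  increments:
    - {"tx": -0.001,"ty": 0,"tz": 0.01,"turn": 0}
    - {"tx": -0.001,"ty": 0,"tz": 0.018,"turn": 0}
    - {"tx": -0.001,"ty": 0,"tz": 0.024,"turn": 0}
    - {"tx": -0.001,"ty": 0,"tz": 0.025,"turn": 0}
    - {"tx": -0.001,"ty": 0,"tz": 0.025,"turn": 0}

```text
time_s: 25.5
eef_pos: [0.6462, 0.0335, 0.0354]
eef_rot: [0.0, 0.998, 0.065, 0.0]
wrist_force: [-6.9, -0.4, 12.9]
opening: 0.374
```

Contact at 13 N on the tray floor. I'll release it and go up.

Call:
move_arm:
  increments:
    - {"tx": 0,"ty": 0,"tz": -0.001,"turn": 0}
    - {"tx": 0,"ty": 0,"tz": -0.001,"turn": 0}
    - {"tx": 0,"ty": 0,"tz": -0.001,"turn": 0}
    - {"tx": 0,"ty": 0,"tz": -0.001,"turn": 0}
    - {"tx": 0,"ty": 0,"tz": -0.03,"turn": 0}
    - {"tx": 0,"ty": 0,"tz": -0.07,"turn": 0}
    - {"tx": 0,"ty": 0,"tz": -0.11,"turn": 0}
    - {"tx": 0,"ty": 0,"tz": -0.15,"turn": 0}
    - {"tx": 0,"ty": 0,"tz": -0.18,"turn": 0}
    - {"tx": 0,"ty": 0,"tz": -0.18,"turn": 0}
    - {"tx": 0,"ty": 0,"tz": -0.18,"turn": 0}
  gripper: 0.7

```text
time_s: 26.42
eef_pos: [0.6474, 0.0334, 0.2162]
eef_rot: [0.001, 0.998, 0.065, 0.003]
wrist_force: [-0.0, 0.5, 0.4]
opening: 0.696
```

Run:
```python
from h import *
snap('wrist','w17')
cen('w17',.6468,.033,.03,.058,.075)
cen('w17',.6468,.033,.05,.0172,.024)
p,P=cloud('w17'); z=np.nan_to_num(P[...,2]);x=P[...,0];y=P[...,1]
m=(x>.57)&(x<.73)&(y>-.12)&(y<.18)&(z>.012)&(z<.0185)&(p[...,0].astype(int)-p[...,2]>25)
r=cv2.minAreaRect(P[m][:,:2].astype(np.float32)*1000); print(r)
rows(.4365,.1072,.22,7.5)
```

```text
w17 922 z 0.0625 circ [642.6  36.6] r17.0 fit [642.6  36.7] r16.6
w17 337 z 0.0178 circ [642.5  36.7] r31.3 fit [642.5  36.9] r30.6
((644.06689453125, 34.69733428955078), (85.30623626708984, 243.35398864746094), 7.481779098510742)
t26.5 pos [0.646  0.0336 0.2136] yaw 7.5 tilt [ 0.001  -0.0001] q1 -0.13 q6 -0.26 op 0.702 F [ 0.5 -0.1 -0.8]
  -> tx -0.1981 ty -0.1003 tz -0.0066 turn -0.0 (or 180.0) dist 0.222
```

View pics/w17.png

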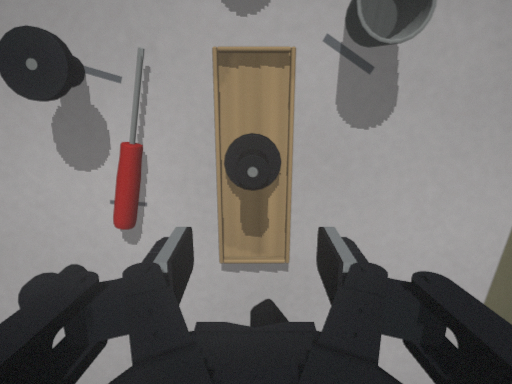

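Flange 1 stands hub-up in the tray at (253,165) px, centred to about 2 mm. Next is flange 3, at about (35,63) px.

Call:
move_arm:
  increments:
    - {"tx": -0.04,"ty": -0.02,"tz": 0,"turn": 0}
    - {"tx": -0.075,"ty": -0.04,"tz": 0,"turn": 0}
    - {"tx": -0.11,"ty": -0.06,"tz": 0,"turn": 0}
    - {"tx": -0.15,"ty": -0.08,"tz": 0,"turn": 0}
    - {"tx": -0.18,"ty": -0.09,"tz": 0,"turn": 0}
    - {"tx": -0.198,"ty": -0.1,"tz": 0,"turn": 0}
    - {"tx": -0.198,"ty": -0.1,"tz": 0,"turn": 0}
    - {"tx": -0.198,"ty": -0.1,"tz": 0,"turn": 0}
    - {"tx": -0.198,"ty": -0.1,"tz": 0,"turn": 0}
  gripper: 1.0

```text
time_s: 27.22
eef_pos: [0.4368, 0.1067, 0.2125]
eef_rot: [0.0, 0.998, 0.065, -0.0]
wrist_force: [0.1, 0.1, 1.4]
opening: 0.998
```

Run:
```python
from h import *
viewer.camera('top'); snap('wrist','w18')
cen('w18',.4365,.1072,.045,.055,.07)
rows(.4365,.1072,.035,7.5)
```

```text
w18 3256 z 0.0602 circ [436.1 107.7] r31.9 fit [436.  107.7] r31.6
t27.3 pos [0.4372 0.1065 0.2128] yaw 7.5 tilt [-0.0008 -0.0001] q1 -0.03 q6 -0.16 op 1.000 F [-0.1 -0.2  0.6]
  -> tx -0.0005 ty -0.0007 tz 0.1778 turn -0.0 (or 180.0) dist 0.178
```

View pics/w18.png

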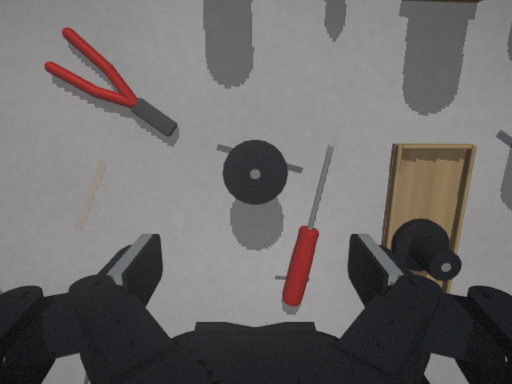

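Flange 3's disc is at (255,172) px, measured at (0.4361, 0.1077). The fingers clear the driver.

Call:
move_arm:
  increments:
    - {"tx": -0.001,"ty": -0.001,"tz": 0.04,"turn": 0}
    - {"tx": -0.001,"ty": -0.001,"tz": 0.08,"turn": 0}
    - {"tx": -0.001,"ty": -0.001,"tz": 0.12,"turn": 0}
    - {"tx": -0.001,"ty": -0.001,"tz": 0.155,"turn": 0}
    - {"tx": -0.001,"ty": -0.001,"tz": 0.175,"turn": 0}
    - {"tx": -0.001,"ty": -0.001,"tz": 0.18,"turn": 0}
    - {"tx": -0.001,"ty": -0.001,"tz": 0.18,"turn": 0}
    - {"tx": -0.001,"ty": -0.001,"tz": 0.18,"turn": 0}

```text
time_s: 27.98
eef_pos: [0.4365, 0.1075, 0.0339]
eef_rot: [0.0, 0.998, 0.065, 0.0]
wrist_force: [0.1, 0.0, 0.6]
opening: 1.003
```

Call:
move_arm:
  increments:
    - {"tx": 0,"ty": 0,"tz": 0,"turn": 0}
    - {"tx": 0,"ty": 0,"tz": 0,"turn": 0}
    - {"tx": 0,"ty": 0,"tz": 0,"turn": 0}
    - {"tx": 0,"ty": 0,"tz": 0,"turn": 0}
    - {"tx": 0,"ty": 0,"tz": 0,"turn": 0}
    - {"tx": 0,"ty": 0,"tz": 0,"turn": 0}
  gripper: 0.55

```text
time_s: 28.48
eef_pos: [0.4371, 0.1077, 0.0356]
eef_rot: [0.0, 0.998, 0.065, 0.002]
wrist_force: [-2.7, -0.7, 9.2]
opening: 0.719
```

Call:
move_arm:
  increments:
    - {"tx": 0,"ty": 0,"tz": -0.02,"turn": 0}
    - {"tx": 0,"ty": 0,"tz": -0.06,"turn": 0}
    - {"tx": 0,"ty": 0,"tz": -0.1,"turn": 0}
    - {"tx": 0,"ty": 0,"tz": -0.14,"turn": 0}
    - {"tx": 0,"ty": 0,"tz": -0.16,"turn": 0}
    - {"tx": 0,"ty": 0,"tz": -0.16,"turn": 0}
    - {"tx": 0,"ty": 0,"tz": -0.16,"turn": 0}

```text
time_s: 29.07
eef_pos: [0.4364, 0.1078, 0.1951]
eef_rot: [0.0, 0.998, 0.065, 0.002]
wrist_force: [-0.5, -0.1, -2.7]
opening: 0.718
```

Run:
```python
from h import *
o,p,Rm=state()
viewer.camera('scene'); snap('wrist','w19')
cen('w19',p[0],p[1],.045,p[2]+.017,p[2]+.04)
rows(.64,.085,.19,7.5)
```

```text
w19 18263 z 0.2177 circ [434.1 115.4] r43.1 fit [435.9 109. ] r34.4
t29.2 pos [0.4343 0.1078 0.1921] yaw 7.5 tilt [-0.0019  0.    ] q1 -0.02 q6 -0.15 op 0.719 F [-0.8 -0.1 -3.2]
  -> tx 0.2010 ty 0.0494 tz 0.0017 turn -0.0 (or 180.0) dist 0.207
```

View pics/w19.png

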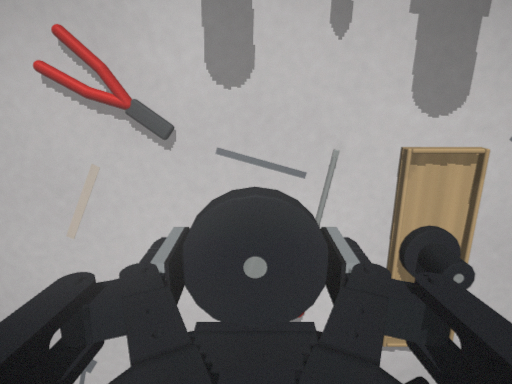

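```bash
cat >> h.py <<'E'
def tray(tag,ux=.644,uy=.036):
    cen(tag,ux,uy,.028,.058,.075)
    p,P=cloud(tag); z=np.nan_to_num(P[...,2]);x=P[...,0];y=P[...,1]
    m=(x>.57)&(x<.73)&(y>-.12)&(y<.18)&(z>.012)&(z<.0185)&(p[...,0].astype(int)-p[...,2]>25)
    r=cv2.minAreaRect(P[m][:,:2].astype(np.float32)*1000); print(tag,np.round(r[0],1),np.round(r[1],1),round(r[2],2))
E
python3 - <<'E'
from h import *
tray('w18'); tray('w19'); tray('w17')
snap('top','t19'); tray('t19',.646,.034)
E
```

```text
w18 861 z 0.0644 circ [644.2  36.3] r17.5 fit [644.3  36.5] r16.8
w18 [642.8  64.1] [ 86.5 185. ] 7.74
w19 637 z 0.0629 circ [643.4  37.3] r17.0 fit [643.   37.1] r16.3
w19 [645.1  34.4] [ 86.9 244.8] 7.62
w17 922 z 0.0625 circ [642.6  36.6] r17.0 fit [642.6  36.7] r16.6
w17 [644.1  34.7] [ 85.3 243.4] 7.48
t19 100 z 0.0651 circ [646.4  33.2] r16.5 fit [646.2  32.7] r15.9
t19 [648.8  31.3] [ 85.8 244.4] 7.36
```

Call:
move_arm:
  increments:
    - {"tx": 0.035,"ty": 0.008,"tz": 0,"turn": 0}
    - {"tx": 0.07,"ty": 0.016,"tz": 0,"turn": 0}
    - {"tx": 0.105,"ty": 0.024,"tz": 0,"turn": 0}
    - {"tx": 0.14,"ty": 0.032,"tz": 0,"turn": 0}
    - {"tx": 0.175,"ty": 0.04,"tz": 0,"turn": 0}
    - {"tx": 0.198,"ty": 0.045,"tz": 0.02,"turn": 0}
    - {"tx": 0.198,"ty": 0.045,"tz": 0.05,"turn": 0}
    - {"tx": 0.198,"ty": 0.045,"tz": 0.08,"turn": 0}
    - {"tx": 0.198,"ty": 0.045,"tz": 0.08,"turn": 0}
    - {"tx": 0.198,"ty": 0.045,"tz": 0.08,"turn": 0}
    - {"tx": 0.198,"ty": 0.045,"tz": 0.08,"turn": 0}

```text
time_s: 30.13
eef_pos: [0.6375, 0.0891, 0.1135]
eef_rot: [-0.0, 0.998, 0.065, -0.0]
wrist_force: [1.2, 0.1, -1.0]
opening: 0.723
```

Run:
```python
from h import *
snap('scene','s20')
rows(.6375,.0886,.041,7.5)
rows(.6375,.0886,.041,7.5)
im=cv2.imread('pics/s20.png')[120:300,180:420]
cv2.imwrite('pics/s20c.png',cv2.resize(im,None,fx=3.2,fy=3.2,interpolation=cv2.INTER_CUBIC))
```

```text
t30.2 pos [0.6385 0.089  0.1149] yaw 7.5 tilt [ 0.0022 -0.0001] q1 -0.05 q6 -0.18 op 0.721 F [ 0.7 -0.4 -1.6]
  -> tx -0.0012 ty 0.0003 tz 0.0739 turn -0.0 (or 180.0) dist 0.074
t30.2 pos [0.6385 0.089  0.1149] yaw 7.5 tilt [ 0.0022 -0.0001] q1 -0.05 q6 -0.18 op 0.721 F [ 0.7 -0.4 -1.6]
  -> tx -0.0012 ty 0.0003 tz 0.0739 turn -0.0 (or 180.0) dist 0.074
```

View pics/s20c.png

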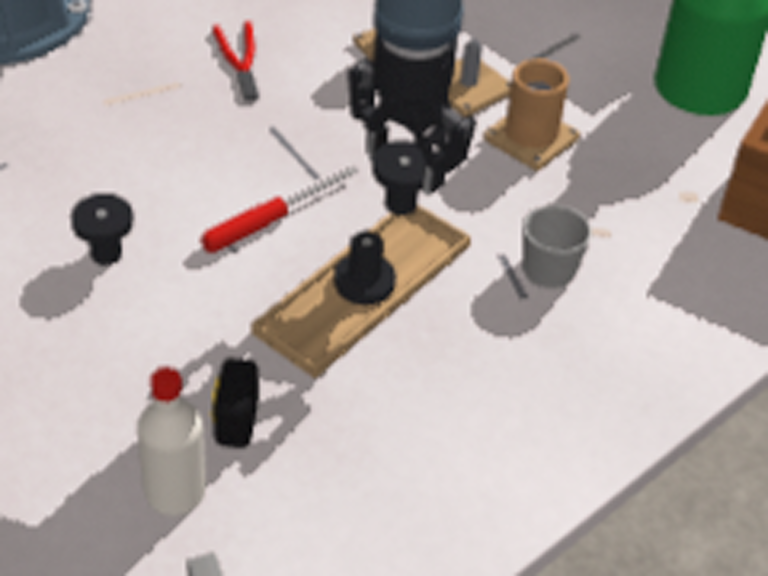

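Flange 3 hangs upright, its hub over the tray's +y end beside flange 1. I'll lower it.

Call:
move_arm:
  increments:
    - {"tx": -0.001,"ty": 0,"tz": 0.02,"turn": 0}
    - {"tx": -0.001,"ty": 0,"tz": 0.04,"turn": 0}
    - {"tx": -0.001,"ty": 0,"tz": 0.055,"turn": 0}
    - {"tx": -0.001,"ty": 0,"tz": 0.065,"turn": 0}
    - {"tx": -0.001,"ty": 0,"tz": 0.07,"turn": 0}
    - {"tx": -0.001,"ty": 0,"tz": 0.07,"turn": 0}
    - {"tx": -0.001,"ty": 0,"tz": 0.07,"turn": 0}
    - {"tx": -0.001,"ty": 0,"tz": 0.07,"turn": 0}

```text
time_s: 30.85
eef_pos: [0.6378, 0.0888, 0.045]
eef_rot: [0.0, 0.998, 0.065, 0.001]
wrist_force: [-0.7, -0.0, -2.1]
opening: 0.721
```

Run:
```python
from h import *
rows(.6379,.0851,.0435,7.5)
```

```text
t30.9 pos [0.6378 0.0888 0.045 ] yaw 7.5 tilt [ 0.0027 -0.0001] q1 -0.05 q6 -0.18 op 0.721 F [-0.7 -0.  -2.1]
  -> tx -0.0004 ty 0.0037 tz 0.0015 turn -0.0 (or 180.0) dist 0.004
```

Call:
move_arm:
  increments:
    - {"tx": 0,"ty": 0.001,"tz": 0,"turn": 0}
    - {"tx": 0,"ty": 0.002,"tz": 0,"turn": 0}
    - {"tx": 0,"ty": 0.003,"tz": 0.001,"turn": 0}
    - {"tx": 0,"ty": 0.0037,"tz": 0.002,"turn": 0}
    - {"tx": 0,"ty": 0.0037,"tz": 0.003,"turn": 0}
    - {"tx": 0,"ty": 0.0037,"tz": 0.004,"turn": 0}
    - {"tx": 0,"ty": 0.0037,"tz": 0.004,"turn": 0}

```text
time_s: 31.43
eef_pos: [0.6373, 0.0849, 0.0408]
eef_rot: [0.0, 0.998, 0.065, 0.0]
wrist_force: [-4.6, -1.3, 8.7]
opening: 0.719
```

Call:
move_arm:
  increments:
    - {"tx": 0,"ty": 0,"tz": -0.001,"turn": 0}
    - {"tx": 0,"ty": 0,"tz": -0.001,"turn": 0}
    - {"tx": 0,"ty": 0,"tz": -0.001,"turn": 0}
    - {"tx": 0,"ty": 0,"tz": -0.001,"turn": 0}
    - {"tx": 0,"ty": 0,"tz": -0.03,"turn": 0}
    - {"tx": 0,"ty": 0,"tz": -0.07,"turn": 0}
    - {"tx": 0,"ty": 0,"tz": -0.11,"turn": 0}
    - {"tx": 0,"ty": 0,"tz": -0.15,"turn": 0}
    - {"tx": 0,"ty": 0,"tz": -0.17,"turn": 0}
    - {"tx": 0,"ty": 0,"tz": -0.17,"turn": 0}
    - {"tx": 0,"ty": 0,"tz": -0.17,"turn": 0}
  gripper: 0.95

```text
time_s: 32.35
eef_pos: [0.6381, 0.0852, 0.2112]
eef_rot: [0.0, 0.998, 0.065, 0.002]
wrist_force: [0.2, 0.4, -0.7]
opening: 0.95
```

Run:
```python
from h import *
viewer.camera('scene'); snap('wrist','w21')
tray('w21'); cen('w21',.638,.085,.04,.058,.075)
snap('top','t21')
cen('t21',.441,-.145,.05,.055,.07)
cen('t21',.646,.033,.025,.058,.075); cen('t21',.64,.082,.034,.058,.075)
rows(.439,-.1425,.21,7.5)
```

```text
w21 1090 z 0.0637 circ [642.8  42.2] r22.7 fit [641.8  42.7] r21.1
w21 [645.5  34.3] [ 85.5 245.2] 7.5
w21 3601 z 0.0638 circ [637.5  81.1] r36.4 fit [635.4  80.9] r34.4
t21 378 z 0.0597 circ [ 440.8 -144.8] r31.8 fit [ 440.7 -145. ] r31.2
t21 118 z 0.0645 circ [645.5  37.4] r20.5 fit [645.7  37.5] r19.4
t21 195 z 0.0645 circ [637.4  79.4] r30.8 fit [637.2  76.5] r27.7
t32.5 pos [0.6359 0.0852 0.2071] yaw 7.5 tilt [-0.0035  0.0002] q1 -0.05 q6 -0.18 op 0.949 F [ 0.5  0.  -0.7]
  -> tx -0.2249 ty 0.2001 tz -0.0022 turn -0.0 (or 180.0) dist 0.301
```

View pics/w21.png

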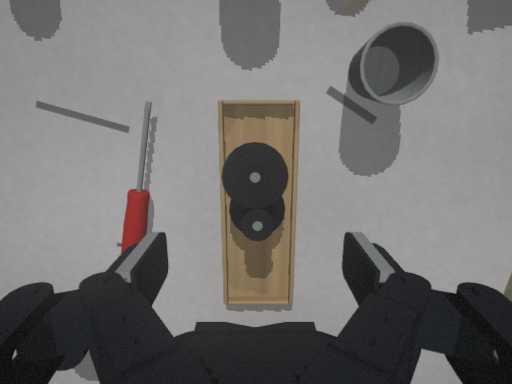

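Flange 3 stands hub-down (dot at (255,177) px) beside flange 1 (dot at (257,226) px). I'll measure the spacing from the axis dots.

```bash
cat >> h.py <<'E'
def dots(tag,zt=.065,lo=.055,hi=.075):
    "light centre dots on dark flange tops -> ray onto plane zt"
    z=np.load(f'pics/{tag}.npz'); p,P=cloud(tag); Z=np.nan_to_num(P[...,2])
    x,y=P[...,0],P[...,1]
    reg=((Z>lo)&(Z<hi)&(x>.57)&(x<.73)&(y>-.1)&(y<.17))
    g=p.mean(2); m=(reg&(g>85)).astype(np.uint8)
    n,l,st,ce=cv2.connectedComponentsWithStats(m)
    K=z['K'];q=z['a'];Rm=R.from_quat([q[1],q[2],q[3],q[0]]).as_matrix()
    out=[]
    for i in range(1,n):
        if not 8<st[i,4]<300: continue
        w=(l==i); u,v=ce[i]
        d=Rm@np.array([(u-K[0,2])/K[0,0],-(v-K[1,2])/K[1,1],-1]); X=z['o']+d*(zt-z['o'][2])/d[2]
        a=np.radians(7.5); r=X[:2]-np.array([.6465,.0335])
        print(tag,(u.round(1),v.round(1)),st[i,4],X[:2].round(4),'tray xy mm',(1000*np.array([r[0]*np.cos(a)+r[1]*np.sin(a),-r[0]*np.sin(a)+r[1]*np.cos(a)])).round(1)); out.append(X)
E
python3 - <<'E'
from h import *
dots('w21')
E
```

```text
w21 (np.float64(254.6), np.float64(177.1)) 82 [0.6349 0.0853] tray xy mm [-4.8 52.8]
w21 (np.float64(256.9), np.float64(225.6)) 75 [0.6435 0.037 ] tray xy mm [-2.5  3.9]
```

Call:
move_arm:
  increments:
    - {"tx": -0.225,"ty": 0.2,"tz": 0,"turn": 0}
    - {"tx": -0.225,"ty": 0.2,"tz": 0,"turn": 0}
    - {"tx": -0.225,"ty": 0.2,"tz": 0,"turn": 0}
    - {"tx": -0.225,"ty": 0.2,"tz": 0,"turn": 0}
    - {"tx": -0.225,"ty": 0.2,"tz": 0,"turn": 0}
    - {"tx": -0.225,"ty": 0.2,"tz": 0,"turn": 0}
    - {"tx": -0.225,"ty": 0.2,"tz": 0,"turn": 0}
    - {"tx": -0.225,"ty": 0.2,"tz": 0,"turn": 0}
    - {"tx": -0.225,"ty": 0.2,"tz": 0,"turn": 0}
    - {"tx": -0.225,"ty": 0.2,"tz": 0,"turn": 0}
    - {"tx": -0.225,"ty": 0.2,"tz": 0,"turn": 0}
    - {"tx": -0.225,"ty": 0.2,"tz": 0,"turn": 0}
    - {"tx": -0.225,"ty": 0.2,"tz": 0,"turn": 0}
  gripper: 1.0

```text
time_s: 33.58
eef_pos: [0.4406, -0.1414, 0.209]
eef_rot: [-0.0, 0.998, 0.066, -0.0]
wrist_force: [0.8, -0.6, -0.4]
opening: 1.002
```

Run:
```python
from h import *
snap('wrist','w22')
cen('w22',.439,-.1422,.045,.055,.07)
rows(.439,-.1422,.033,7.5)
```

```text
w22 3321 z 0.0602 circ [ 438.6 -142.3] r31.9 fit [ 438.6 -142.1] r31.6
t33.6 pos [ 0.4406 -0.1415  0.2091] yaw 7.6 tilt [-0.0004  0.0004] q1 -0.57 q6 -0.70 op 1.001 F [-0.1 -0.7 -0.2]
  -> tx -0.0016 ty 0.0006 tz 0.1761 turn 0.1 (or -179.9) dist 0.176
```

View pics/w22.png

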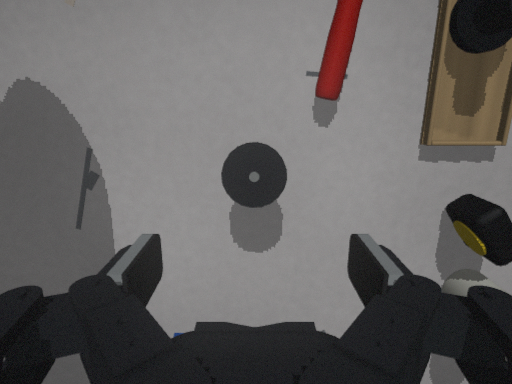

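Flange 4's disc is at (254,176) px, measured at (0.4386, −0.1422).

Call:
move_arm:
  increments:
    - {"tx": -0.002,"ty": 0.0005,"tz": 0.04,"turn": 0}
    - {"tx": -0.002,"ty": 0.0005,"tz": 0.08,"turn": 0}
    - {"tx": -0.002,"ty": 0.0005,"tz": 0.12,"turn": 0}
    - {"tx": -0.002,"ty": 0.0005,"tz": 0.155,"turn": 0}
    - {"tx": -0.002,"ty": 0.0005,"tz": 0.172,"turn": 0}
    - {"tx": -0.002,"ty": 0.0005,"tz": 0.176,"turn": 0}
    - {"tx": -0.002,"ty": 0.0005,"tz": 0.176,"turn": 0}
    - {"tx": -0.002,"ty": 0.0005,"tz": 0.176,"turn": 0}

```text
time_s: 34.3
eef_pos: [0.4391, -0.1434, 0.0342]
eef_rot: [0.0, 0.998, 0.066, 0.001]
wrist_force: [-0.3, 0.2, 0.8]
opening: 0.998
```

Call:
move_arm:
  increments:
    - {"tx": 0,"ty": 0,"tz": 0,"turn": 0}
    - {"tx": 0,"ty": 0,"tz": 0,"turn": 0}
    - {"tx": 0,"ty": 0,"tz": 0,"turn": 0}
    - {"tx": 0,"ty": 0,"tz": 0,"turn": 0}
    - {"tx": 0,"ty": 0,"tz": 0,"turn": 0}
    - {"tx": 0,"ty": 0,"tz": 0,"turn": 0}
  gripper: 0.55

```text
time_s: 34.8
eef_pos: [0.4397, -0.1441, 0.0355]
eef_rot: [0.001, 0.998, 0.065, 0.002]
wrist_force: [-0.4, 0.9, 7.5]
opening: 0.72
```

Call:
move_arm:
  increments:
    - {"tx": 0,"ty": 0,"tz": -0.02,"turn": 0}
    - {"tx": 0,"ty": 0,"tz": -0.06,"turn": 0}
    - {"tx": 0,"ty": 0,"tz": -0.1,"turn": 0}
    - {"tx": 0,"ty": 0,"tz": -0.14,"turn": 0}
    - {"tx": 0,"ty": 0,"tz": -0.16,"turn": 0}
    - {"tx": 0,"ty": 0,"tz": -0.16,"turn": 0}
    - {"tx": 0,"ty": 0,"tz": -0.16,"turn": 0}
    - {"tx": 0,"ty": 0,"tz": -0.16,"turn": 0}
    - {"tx": 0,"ty": 0,"tz": -0.16,"turn": 0}

```text
time_s: 35.55
eef_pos: [0.4368, -0.1424, 0.1914]
eef_rot: [-0.001, 0.998, 0.065, -0.001]
wrist_force: [-0.7, 0.6, -3.6]
opening: 0.726
```

Run:
```python
from h import *
rows(.651,-.016,.19,7.5)
snap('wrist','w23')
im=cv2.imread('pics/w23.png');
```

```text
t35.5 pos [ 0.4368 -0.1424  0.1914] yaw 7.5 tilt [-0.0031  0.002 ] q1 -0.57 q6 -0.71 op 0.726 F [-0.7  0.6 -3.6]
  -> tx 0.2288 ty -0.0975 tz 0.0009 turn -0.0 (or 180.0) dist 0.249
```

View pics/w23.png

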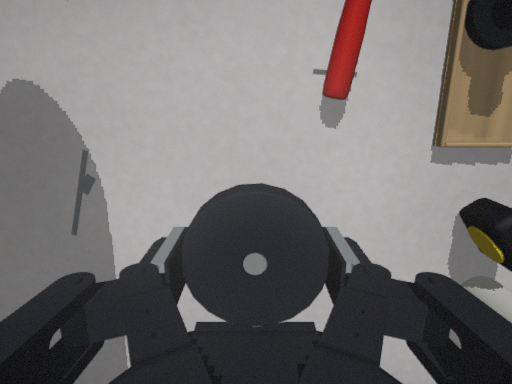

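Run:
```python
from h import *
def rel(tag,u,v,h):
    z=np.load(f'pics/{tag}.npz');K=z['K'];q=z['a'];Rm=R.from_quat([q[1],q[2],q[3],q[0]]).as_matrix()
    d=Rm@np.array([(u-K[0,2])/K[0,0],-(v-K[1,2])/K[1,1],-1]); return z['o']+d*(h-z['o'][2])/d[2]
print(rel('w23',255,264,.1914+.0245), 'tcp .4368,-.1424')
print(rel('w19',255,267,.1921+.0244), 'tcp .4343,.1078')
```

```text
[ 0.43619948 -0.14110285  0.2159    ] tcp .4368,-.1424
[0.43376698 0.10770378 0.2165    ] tcp .4343,.1078
```

Call:
move_arm:
  increments:
    - {"tx": 0.036,"ty": -0.015,"tz": 0,"turn": 0}
    - {"tx": 0.072,"ty": -0.03,"tz": 0,"turn": 0}
    - {"tx": 0.11,"ty": -0.045,"tz": 0,"turn": 0}
    - {"tx": 0.145,"ty": -0.06,"tz": 0,"turn": 0}
    - {"tx": 0.18,"ty": -0.075,"tz": 0,"turn": 0}
    - {"tx": 0.21,"ty": -0.088,"tz": 0,"turn": 0}
    - {"tx": 0.2295,"ty": -0.095,"tz": 0.02,"turn": 0}
    - {"tx": 0.2295,"ty": -0.095,"tz": 0.05,"turn": 0}
    - {"tx": 0.2295,"ty": -0.095,"tz": 0.08,"turn": 0}
    - {"tx": 0.2295,"ty": -0.095,"tz": 0.08,"turn": 0}
    - {"tx": 0.2295,"ty": -0.095,"tz": 0.08,"turn": 0}
    - {"tx": 0.2295,"ty": -0.095,"tz": 0.08,"turn": 0}
    - {"tx": 0.2295,"ty": -0.095,"tz": 0.08,"turn": 0}
    - {"tx": 0.2295,"ty": -0.095,"tz": 0.08,"turn": 0}

```text
time_s: 36.77
eef_pos: [0.6547, -0.0197, 0.1159]
eef_rot: [0.001, 0.998, 0.065, 0.002]
wrist_force: [0.1, -0.0, -2.4]
opening: 0.723
```

Run:
```python
from h import *
snap('wrist','w24'); dots('w24')
cen('w24',.6377,.085,.02,.05,.075)
rows(.6519,-.0181,.044,7.5)
```

```text
w24 (np.float64(193.0), np.float64(19.5)) 10 [0.6049 0.0873] tray xy mm [-34.2  58.8]
w24 (np.float64(247.4), np.float64(31.5)) 291 [0.636  0.0852] tray xy mm [-3.7 52.7]
w24 (np.float64(192.0), np.float64(31.0)) 11 [0.6048 0.0814] tray xy mm [-35.1  52.9]
w24 (np.float64(199.2), np.float64(59.0)) 9 [0.6101 0.0671] tray xy mm [-31.7  38.1]
w24 (np.float64(211.0), np.float64(75.0)) 13 [0.6177 0.0593] tray xy mm [-25.2  29.4]
w24 (np.float64(283.5), np.float64(75.5)) 10 [0.6599 0.0646] tray xy mm [17.4 29.1]
w24 (np.float64(251.9), np.float64(120.5)) 238 [0.6448 0.0365] tray xy mm [-1.3  3.2]
w24 4061 z 0.0650 circ [637.7  85. ] r20.0 fit [637.7  84.9] r19.8
t36.8 pos [ 0.6545 -0.0196  0.1157] yaw 7.5 tilt [ 0.0036 -0.0008] q1 -0.21 q6 -0.34 op 0.720 F [ 0.2  0.3 -2.9]
  -> tx -0.0027 ty -0.0019 tz 0.0717 turn -0.0 (or 180.0) dist 0.072
```

View pics/w24.png

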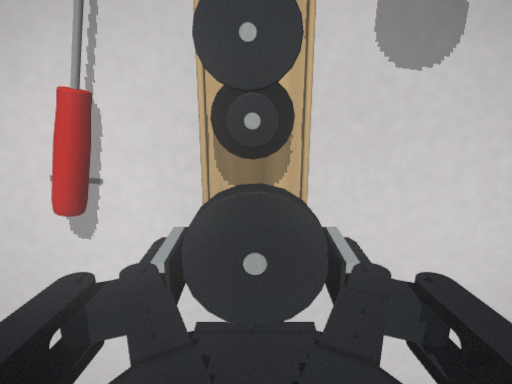

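Holding flange 4, I can see flange 3's dot at (247,31) px and flange 1's at (252,120) px, 49.5 mm apart. I'll lower 4 mm outside the final spot and then slide in.

Call:
move_arm:
  increments:
    - {"tx": 0,"ty": -0.002,"tz": 0.02,"turn": 0}
    - {"tx": 0,"ty": -0.002,"tz": 0.04,"turn": 0}
    - {"tx": 0,"ty": -0.002,"tz": 0.055,"turn": 0}
    - {"tx": 0,"ty": -0.002,"tz": 0.065,"turn": 0}
    - {"tx": 0,"ty": -0.002,"tz": 0.071,"turn": 0}
    - {"tx": 0,"ty": -0.002,"tz": 0.071,"turn": 0}
    - {"tx": 0,"ty": -0.002,"tz": 0.071,"turn": 0}
    - {"tx": 0,"ty": -0.002,"tz": 0.071,"turn": 0}
    - {"tx": 0,"ty": -0.002,"tz": 0.071,"turn": 0}

```text
time_s: 37.57
eef_pos: [0.6537, -0.0173, 0.0433]
eef_rot: [0.0, 0.998, 0.065, 0.001]
wrist_force: [-0.9, -0.1, -3.6]
opening: 0.722
```

Run:
```python
from h import *
rows(.6539,-.0135,.041,7.5)
```

```text
t37.6 pos [ 0.6537 -0.0173  0.0433] yaw 7.5 tilt [ 0.0015 -0.0004] q1 -0.21 q6 -0.34 op 0.722 F [-0.9 -0.1 -3.6]
  -> tx 0.0007 ty -0.0037 tz 0.0023 turn -0.0 (or 180.0) dist 0.004
```

Call:
move_arm:
  increments:
    - {"tx": 0.0005,"ty": -0.001,"tz": 0,"turn": 0}
    - {"tx": 0.0005,"ty": -0.002,"tz": 0,"turn": 0}
    - {"tx": 0.0005,"ty": -0.003,"tz": 0,"turn": 0}
    - {"tx": 0.0005,"ty": -0.0038,"tz": 0.001,"turn": 0}
    - {"tx": 0.0005,"ty": -0.0038,"tz": 0.002,"turn": 0}
    - {"tx": 0.0005,"ty": -0.0038,"tz": 0.003,"turn": 0}
    - {"tx": 0.0005,"ty": -0.0038,"tz": 0.003,"turn": 0}

```text
time_s: 38.15
eef_pos: [0.6533, -0.0133, 0.0406]
eef_rot: [0.0, 0.998, 0.065, 0.0]
wrist_force: [-3.2, 0.4, 6.6]
opening: 0.722
```

Call:
move_arm:
  increments:
    - {"tx": 0,"ty": 0,"tz": -0.001,"turn": 0}
    - {"tx": 0,"ty": 0,"tz": -0.001,"turn": 0}
    - {"tx": 0,"ty": 0,"tz": -0.001,"turn": 0}
    - {"tx": 0,"ty": 0,"tz": -0.001,"turn": 0}
    - {"tx": 0,"ty": 0,"tz": -0.03,"turn": 0}
    - {"tx": 0,"ty": 0,"tz": -0.07,"turn": 0}
    - {"tx": 0,"ty": 0,"tz": -0.11,"turn": 0}
    - {"tx": 0,"ty": 0,"tz": -0.15,"turn": 0}
    - {"tx": 0,"ty": 0,"tz": -0.17,"turn": 0}
    - {"tx": 0,"ty": 0,"tz": -0.17,"turn": 0}
    - {"tx": 0,"ty": 0,"tz": -0.17,"turn": 0}
    - {"tx": 0,"ty": 0,"tz": -0.17,"turn": 0}
    - {"tx": 0,"ty": 0,"tz": -0.17,"turn": 0}
  gripper: 0.95

```text
time_s: 39.23
eef_pos: [0.6518, -0.0131, 0.207]
eef_rot: [-0.0, 0.998, 0.065, -0.002]
wrist_force: [0.5, 0.3, 0.4]
opening: 0.953
```

Run:
```python
from h import *
snap('wrist','w25'); dots('w25'); tray('w25'); rows(.65,-.013,.2)
snap('top','t25'); snap('scene','s25')
im=cv2.imread('pics/s25.png')[80:300,140:420]
cv2.imwrite('pics/s25c.png',cv2.resize(im,None,fx=2.7,fy=2.7,interpolation=cv2.INTER_CUBIC))
```

```text
w25 (np.float64(253.0), np.float64(64.8)) 116 [0.6361 0.0851] tray xy mm [-3.6 52.5]
w25 (np.float64(255.8), np.float64(123.4)) 103 [0.6449 0.0365] tray xy mm [-1.2  3.1]
w25 (np.float64(257.0), np.float64(176.1)) 90 [ 0.6525 -0.0115] tray xy mm [  0.  -45.4]
w25 1746 z 0.0651 circ [644.  36.] r28.0 fit [642.8  35.8] r27.6
w25 [647.4  31.2] [ 85.5 238.9] 7.51
t39.3 pos [ 0.6519 -0.0131  0.207 ] yaw 7.5 tilt [-0.0037  0.0008] q1 -0.20 q6 -0.33 op 0.947 F [ 0.2  0.5 -0.4]
  -> tx -0.0018 ty -0.0003 tz 0.0070 turn 0.0 (or -180.0) dist 0.007
```

View pics/w25.png

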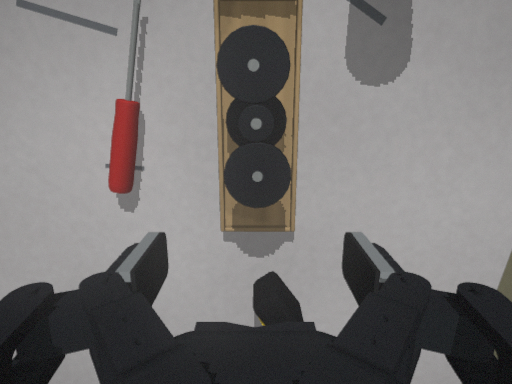

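View pics/s25c.png

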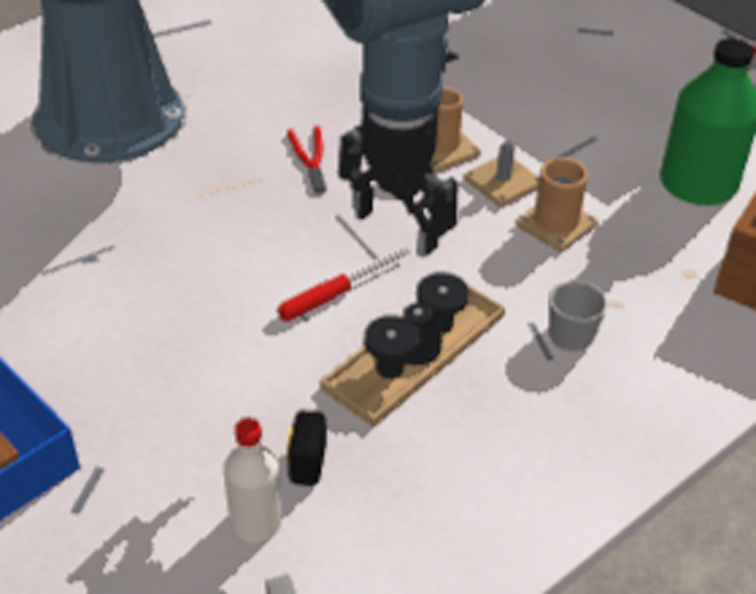

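View pics/t25.png

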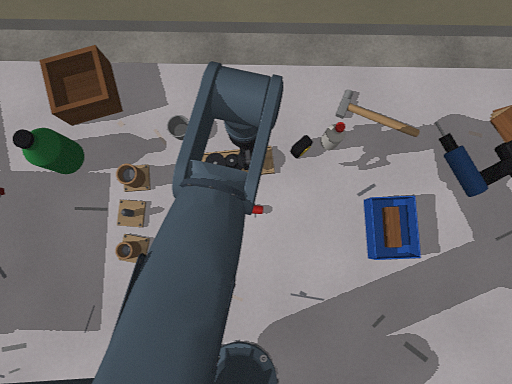

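The row reads, along the tray, +52.5 / +3.1 / −45.4 mm (spacing about 49 mm), with lateral −3.6 / −1.2 / 0.0 mm. That is tight and straight. I'll retreat for an unobstructed final check of everything.

Call:
move_arm:
  increments:
    - {"tx": -0.35,"ty": 0.12,"tz": -0.05,"turn": 0}
    - {"tx": -0.35,"ty": 0.12,"tz": -0.05,"turn": 0}
    - {"tx": -0.35,"ty": 0.12,"tz": -0.05,"turn": 0}
    - {"tx": -0.35,"ty": 0.12,"tz": -0.05,"turn": 0}
    - {"tx": -0.35,"ty": 0.12,"tz": -0.05,"turn": 0}
    - {"tx": -0.35,"ty": 0.12,"tz": -0.05,"turn": 0}
    - {"tx": -0.35,"ty": 0.12,"tz": -0.05,"turn": 0}
    - {"tx": -0.35,"ty": 0.12,"tz": -0.05,"turn": 0}
    - {"tx": -0.35,"ty": 0.12,"tz": -0.05,"turn": 0}
    - {"tx": -0.35,"ty": 0.12,"tz": -0.05,"turn": 0}
    - {"tx": -0.35,"ty": 0.12,"tz": -0.05,"turn": 0}
    - {"tx": -0.35,"ty": 0.12,"tz": -0.05,"turn": 0}
    - {"tx": -0.35,"ty": 0.12,"tz": -0.05,"turn": 0}
    - {"tx": -0.35,"ty": 0.12,"tz": -0.05,"turn": 0}

```text
time_s: 40.55
eef_pos: [0.3223, -0.177, 0.2588]
eef_rot: [-0.001, 0.998, 0.066, -0.0]
wrist_force: [-0.2, 0.3, -0.3]
opening: 0.954
```

Run:
```python
from h import *
snap('top','t26'); snap('scene','s26')
rows(.3,-.1,.25)
for t in('t26','s26'):
    p,P=cloud(t); z=np.nan_to_num(P[...,2]);x=P[...,0];y=P[...,1]
    for nm,cx,cy in(('L',.597,.333),('M',.379,.329)):
        m=(np.hypot(x-cx,y-cy)<.04)&(z<.2)&(z>.075); print(t,nm,m.sum(),'rim z',np.percentile(z[m],[50,90]).round(4))
    cen(t,.597,.333,.04,.085,.1); cen(t,.379,.329,.034,.085,.1)
    m=(x>.36)&(x<.57)&(y>-.53)&(y<-.36)&(p[...,0]>p[...,2]); print('offcut z max',z[m].max().round(3),P[m].mean(0).round(3))
    for n,c in(('driver',(.507,.03)),('tape',(.70,-.177)),('glue',(.725,-.267)),('pot',(.751,.199))):
        m=(np.hypot(x-c[0],y-c[1])<(.1 if n=='driver' else .05))&(z>.012)&(z<.2); 
        if n=='driver': m&=(p[...,0]>1.6*p[...,1])
        Q=P[m]; Q0=cloud(t[0].replace('t','top').replace('s','scene')+'0'); P0=Q0[1]; p0=Q0[0]
        m0=(np.hypot(P0[...,0]-c[0],P0[...,1]-c[1])<(.1 if n=='driver' else .05))&(P0[...,2]>.012)&(P0[...,2]<.2)
        if n=='driver': m0&=(p0[...,0]>1.6*p0[...,1])
        print(n,(Q.mean(0)-P0[m0].mean(0)).round(4))
dots('t26'); 
im=cv2.imread('pics/t26.png')[130:280,90:440]
cv2.imwrite('pics/t26c.png',cv2.resize(im,None,fx=2.28,fy=2.28,interpolation=cv2.INTER_CUBIC))
```

```text
t40.6 pos [ 0.3223 -0.177   0.2589] yaw 7.6 tilt [-0.0008  0.001 ] q1 -0.83 q6 -0.96 op 0.952 F [ 0.   0.1 -1.3]
  -> tx -0.0118 ty -0.0793 tz 0.0090 turn 0.0 (or -180.0) dist 0.081
t26 L 204 rim z [0.0901 0.0932]
t26 M 157 rim z [0.0902 0.0932]
t26 148 z 0.0911 circ [596.6 333.4] r31.3 fit [596.6 333.2] r30.3
t26 119 z 0.0907 circ [379.2 327.6] r25.0 fit [379.  327.4] r24.3
offcut z max 0.054 [ 0.471 -0.425  0.023]
driver [ 0.      0.     -0.0004]
tape [-0.0001  0.0001 -0.0002]
glue [-0.      0.      0.0005]
pot [-0.0002 -0.0003  0.0003]
s26 L 173 rim z [0.0862 0.0937]
s26 M 116 rim z [0.0874 0.0939]
s26 98 z 0.0909 circ [596.  333.5] r32.5 fit [597.5 333.9] r31.1
s26 64 z 0.0910 circ [377.4 328. ] r27.9 fit [378.3 328.1] r25.8
offcut z max 0.055 [ 0.492 -0.469  0.019]
driver [ 0.0004  0.0003 -0.0001]
tape [-0.     -0.      0.0001]
glue [ 0.0001 -0.0001  0.0001]
pot [-0.0003  0.0002 -0.0003]
t26 (np.float64(247.7), np.float64(157.9)) 9 [ 0.6543 -0.014 ] tray xy mm [  1.5 -48.2]
t26 (np.float64(231.3), np.float64(159.9)) 9 [0.6474 0.0342] tray xy mm [1.  0.6]
```

View pics/t26c.png

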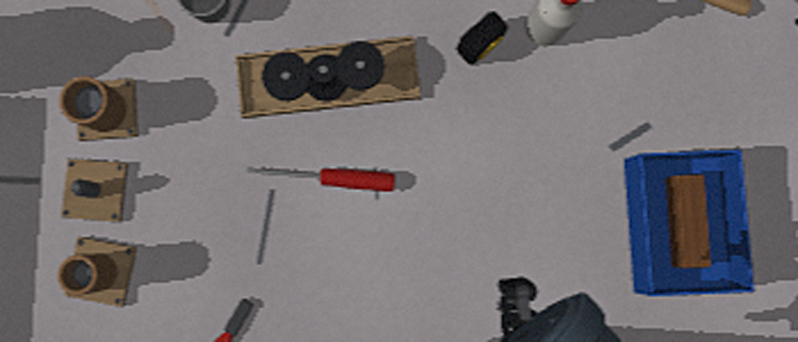

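The final picture shows both sleeves on their posts, the row in the tray at (323,72), the offcut in the bin at (690,220), and the bystanders unmoved. I'm handing in.

```bash
python3 -c "
from h import *
print(workorder.hand_in())"
```

```text
the job is handed in; nothing more can be done
None
```

The job is done and handed in at about 41 s of the 210 s allowed; the hand-in gave no verdict.

- **Offcut:** It went into the blue bin first and lies flat on the bin floor.
- **Sleeves:** The wide and middle sleeves were present and are fully down on their own posts. I felt the seating contact, and the rims measure about 92 mm above the table, as they should when home. There was no narrow sleeve, so its post is empty.
- **Flanges:** Three were present (flange 2 is absent). They stand in the tray hub-down, hub-up, hub-down, each kept the way up it was.
- **Row fit:** The axes are about 49 mm apart (49.4 and 48.5 mm by the wrist camera). 48.5 mm is below the 49 mm possible, so about 0.5 mm of that is camera error.
- **Bystanders:** The screwdriver, tape measure, glue bottle and screw pot moved less than 0.6 mm, within measuring noise. I saw nothing get knocked aside.

**Off-centre:** The row is straight to about 0.5 mm but sits roughly 1.5 mm off the tray's centre line and about 2° off its axis. I left it that way.

**Camera disagreement:** The top camera read about 2–3 mm away from the wrist camera throughout. I used the wrist camera's readings, and every grasp and fit bore them out.

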